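Change the label roll and label a pineapple order

ROBOT

A 7-joint arm with a two-finger parallel gripper is mounted at the origin on the work surface. World frame = base frame: x ahead of the robot, y to its left, z up, the work surface at z = 0. Lengths are in m, angles in rad, forces in N, time in s.
With the tool pointing down it reaches from about 0.425 to 0.95 m from the base axis. Payload 4.7 kg.
Tool frame: the origin (TCP) lies midway between the tips of the shut fingers; the grasp point (between the pads) lies behind it (bot.hold_point_z is the z of the grasp point in the tool frame, in m); z points along the fingers, x is the direction in which the jaws open and shut, and the axes are right-handed (so a half turn about z gives the same grasp; the last joint's range is limited). The gripper opens to 85 mm and grips with 20 to 120 N. Pads are 22 mm wide; open, the fingers measure 114 mm over their backs; the gripper's body (76 mm by 85 mm) begins 54 mm behind the grasp point. The pads swing forward as they close: fully open they stand 13 mm farther back than shut.
Start: joints at [-1.281, 0.469, -0.049, 1.532, 0.024, 1.141, -0.082], TCP at [0.212, 0.641, 0.231] pointing down, gripper open.
Joint ranges: [-2.59, 2.59], [-0.33, 1.99], [-1.39, 1.29], [0.1, 2.45], [-1.04, 4.18], [0.21, 1.99], [-2.66, 2.66]. Speed limits (rad/s): [2.57, 2.57, 3.14, 3.14, 3.14, 3.14, 3.14].

INTERFACE

Orientations are given as a 3x3 rotation matrix whose columns are the frame's x, y, z axes.
In Python, from cell import bot, viewer gives the robot as it stands.
- The arm moves only by the shell command python3 -m inch 'ROWS' [FORCE]. ROWS is JSON, a list that holds one entry, the list of rows, each a list of 7 numbers: the shift along the tool's x, y, z each as a share of 0.04 m, from -1 to 1, then the turn, a rotation vector about the tool's x, y, z each as a share of 45 degrees, from -1 to 1, then the opening, from 0 (shut) to 1 (fully open). A call has 1 to 10 rows; each row shifts and turns the commanded pose from where the row before left it, along the tool's axes as they then stand; what a row does not reach is not made up. A row lasts 1/8 s, in which the tool goes at most 62.5 mm and 10.7 degrees, less where a joint would pass 70% of its speed; a pose out of reach is approached as far as the arm can. A call with a number of a shift or a turn outside -1 to 1 is refused whole. A call with a gripper value outside its range is refused whole. The fingers move at their own pace and stop on an object; FORCE is the grip in N (left out, the last holds). Time passes only in rows, so rows that do not move let the fingers close. It gives the time, the measured TCP pose, the force and the opening at its end, in the units of the state.
- bot.read_state(): the state, without advancing time (a new reading comes with each control period).
- viewer.snapshot(name): name is "scene" or "top"; returns (picture, depth): 400x640x3 uint8, red, green, blue; 400x640 float32, m along the optical axis (not along the pixel's ray), 0 where there is no reading.
- viewer.calibration(name): a dict with "fovy" (degrees; the focal length in pixels is half the picture's height over the tangent of half this angle, whatever the lens; pixels are square), "cx", "cy" (the principal point, pixels), "R" (3x3) and "t" (3): a world point X has camera coordinates R X + t. Camera axes: x right, y down, z forward; pixel columns grow to the right and rows downward; lengths in m; the calibration is good to about 2 mm. A picture is of the moment at which its call begins. calibration takes no time and is no camera call.
- bot.close_job(): hands the job in, once; it reports no verdict.
The state is a dict: "time": time; "q": joint angles; "qvel": joint speeds; "joint_efforts": joint torques, N m; "tool_pos": TCP position; "orientation": TCP orientation; "force": force on the tool from outside, world axes, zero at the start; "moment": the same for the moment, N m; "width": finger opening in m.
Only numpy, scipy, OpenCV 4.12 (cv2) and the standard library are available. Lean on these libraries where they do the work, as an engineer would, in place of code of your own. Each camera call takes 0.05 s, during which the arm holds its last target.

TASK

Take the spent spindle (bare brown core) out of the label printer and put it in the cardboard returns box, then fit the fresh label spindle in its place: squeeze it, lower it between the two end cups and let it spring out into both. Stand every tub of cut pineapple upright in the green crate on the scale. When all that is loaded, press the orange print key to its first click only and hold it there for a good second so the weight locks, then press it fully down to print and let go, leaving the pineapples and the tissue box where they are.

Things in the scene. Friction and masses are not known exactly. Their poses are not given: they have to be found in the camera images.
- spent_mid (a point): Spent spindle: bare brown core 25 mm thick, 100 g, starts in the cups. Two square end flanges, 70 x 70 x 5 mm, one black, one blue and sprung, 62 mm over their outer faces when free; a 7 mm steel pin sticks 6 mm out of each. Point: middle of the free spindle, on its axis, 35 mm above its underside; y axis along the spindle from black to blue; stays 31 mm from the black outer face when squeezed.
- fresh_mid (a point): Fresh spindle: white label roll 60 mm across, 230 g, starts on the table. Two square end flanges, 70 x 70 x 5 mm, one black, one blue and sprung, 62 mm over their outer faces when free; a 7 mm steel pin sticks 6 mm out of each. Point: middle of the free spindle, on its axis, 35 mm above its underside; y axis along the spindle from black to blue; stays 31 mm from the black outer face when squeezed.
- spent_end (a joint): How far the blue flange of the spent spindle is pushed in, m: 0 free and sprung out (62 mm over the flanges, 74 mm over the pin tips), 0.014 squeezed to its stop (48 mm over the flanges, 60 mm over the pin tips). Spring force 4 N at first, 8 N at the stop.
- fresh_end (a joint): How far the blue flange of the fresh spindle is pushed in, m: 0 free and sprung out (62 mm over the flanges, 74 mm over the pin tips), 0.014 squeezed to its stop (48 mm over the flanges, 60 mm over the pin tips). Spring force 4 N at first, 8 N at the stop.
- cradle (a point): Where the middle of a seated spindle rests in the grey and white label printer (220 x 116 mm), 85 mm above the table; y runs from cup to cup, x from the key towards the roll. Two upright aluminium plates, 70 mm along x, 9 mm thick, inner faces 66 mm apart, carry the end cups; their tops lie 10.5 mm above this point, 24.5 mm below the top of the flanges. Under the flanges 5 mm is free.
- cup_left (a point): Mouth of the end cup in the inner face of the printer's left (+y) upright plate: a socket 5 mm deep, 12 mm wide and 11 mm high, for a spindle pin. The point is the middle of the mouth, 2 mm above a resting pin's axis. A 3 mm lip closes the cup on top, so a spindle goes in or out only squeezed to under 66 mm over its pin tips, either way round.
- cup_right (a point): Mouth of the end cup in the inner face of the printer's right (-y) upright plate: a socket 5 mm deep, 12 mm wide and 11 mm high, for a spindle pin. The point is the middle of the mouth, 2 mm above a resting pin's axis. A 3 mm lip closes the cup on top, so a spindle goes in or out only squeezed to under 66 mm over its pin tips, either way round.
- key_top (a point): Centre of the top of the round orange print key (36 mm across) on the white print head at the printer's front, 110 mm above the table; pushed straight down. Two stages: 6 mm of soft travel to the first click (1.2 to 3 N), where it stops until 9 N is exceeded, then 6 mm more to the bottom (9 to 12.6 N). It springs back when let go.
- key_cap (a joint): First stage of the print key, m: 0 up, 0.006 at the first click.
- key_stem (a joint): Second stage of the print key, m: 0 until pushed past the first click, 0.006 fully down.
- crate_floor (a point): Middle of the inner floor of the green crate fixed on the scale, 64 mm above the table; inside it is 202 mm along x and 222 mm along y, with walls 4 mm thick rising 42 mm above the floor.
- returns_in (a point): Middle of the inner floor of the cardboard returns box, 5 mm above the table; inside 130 x 130 mm, walls 45 mm above the floor.
- pineapple_a: Whole crownless pineapple standing at the back, 150 mm tall, 104 mm across; origin under its middle. Bystander.
- pineapple_b: Whole crownless pineapple standing at the back, 140 mm tall, 100 mm across; origin under its middle. Bystander.
- tissues: Pink-lilac tissue box 110 x 220 x 70 mm at the back; origin under its middle. Bystander.
- tub1_mid (a point): Clear lidded round tub of yellow cut pineapple, straight-sided, 64 mm across (lid rim 67 mm, for show), 70 mm tall, about 220 g; this point is its centre, 35 mm above its base; z is its upright axis. Two to four such tubs make up an order.
- tub2_mid (a point): Clear lidded round tub of yellow cut pineapple, straight-sided, 64 mm across (lid rim 67 mm, for show), 70 mm tall, about 220 g; this point is its centre, 35 mm above its base; z is its upright axis. Two to four such tubs make up an order.
- tub3_mid (a point): Clear lidded round tub of yellow cut pineapple, straight-sided, 64 mm across (lid rim 67 mm, for show), 70 mm tall, about 220 g; this point is its centre, 35 mm above its base; z is its upright axis. Two to four such tubs make up an order.
- tub4_mid (a point): Clear lidded round tub of yellow cut pineapple, straight-sided, 64 mm across (lid rim 67 mm, for show), 70 mm tall, about 220 g; this point is its centre, 35 mm above its base; z is its upright axis. Two to four such tubs make up an order.

How it is judged:
By the outcome, as a careful person would: the job done as asked, in the order asked, and still so for the second after the job is handed in, with the robot touching nothing.
Of tub1, tub2, tub3, tub4 only 2 to 4 are there at a start; the rules pass over those that are not, and their reading is None.
At some moment in a run one of tub1, tub2, tub3, tub4 may be knocked a few centimetres aside while the robot is not near it.
Once in a run the grip may slacken for a moment while it holds something.
It also fails if it takes over 210 s, if anything falls off the work surface, if the arm or the gripper's body presses on something with over 40 N, if the wrist force passes 120 N, or if a joint passes its speed limit or range.

## Working session

There is one attempt and no reset: what is moved stays moved. The work goes in short steps, Python scripts to look and compute and a shell command to move; the robot and the scene stay as the last step left them, time stands still between calls to the robot, and variables do not carry over. Pictures are saved under pics/ and viewed, and the job is handed in when it is done.

```bash
ls; mkdir -p pics; python3 - <<'E'
from cell import bot, viewer
import cv2, numpy as np
s=bot.read_state(); print({k:np.round(v,3).tolist() if not isinstance(v,float) else v for k,v in s.items()}, bot.hold_point_z)
for n in ("scene","top"):
    p,d=viewer.snapshot(n); cv2.imwrite(f"pics/{n}0.png",p[:,:,::-1]); np.save(f"pics/{n}0.npy",d)
    print(n,viewer.calibration(n))
E
```

```text
pics
{'time': 0.0, 'q': [-1.281, 0.469, -0.049, 1.534, 0.024, 1.141, -0.082], 'qvel': [0.001, -0.0, 0.0, 0.0, 0.0, 0.001, -0.0], 'joint_efforts': [0.001, -51.031, -0.046, -23.771, 0.011, 0.008, 0.0], 'tool_pos': [0.211, 0.64, 0.23], 'orientation': [[0.313, 0.95, -0.001], [0.95, -0.313, -0.002], [-0.002, 0.0, -1.0]], 'force': [-0.655, -0.16, 0.754], 'moment': [-0.01, -0.005, 0.025], 'width': 0.08546266837630212} -0.0187
scene {'fovy': 48.38691379856397, 'cx': 320.6955160784865, 'cy': 205.13876087677718, 'R': array([[ 0.350861  ,  0.93635572,  0.0115988 ],
       [ 0.78441888, -0.28711876, -0.54977253],
       [-0.51145242,  0.20199205, -0.83523388]]), 't': array([-0.17742766, -0.42535452,  1.77349689])}
top {'fovy': 49.094756408615225, 'cx': 311.63974313767335, 'cy': 196.84413518696445, 'R': array([[ 0.00899189, -0.99990772,  0.01018284],
       [-0.99632712, -0.00982595, -0.08506302],
       [ 0.08515523, -0.00938057, -0.99632354]]), 't': array([-0.02740894,  0.61227238,  1.11505012])}
```

View pics/scene0.png

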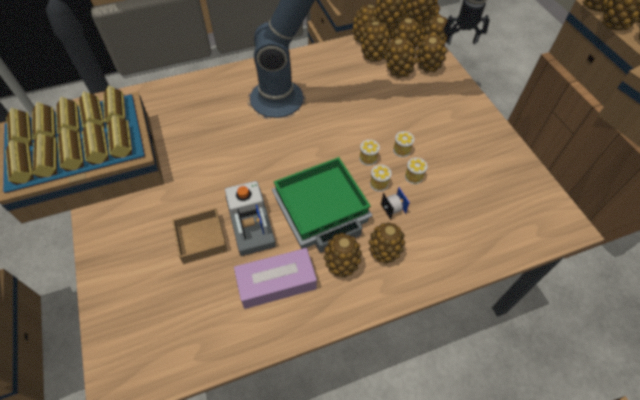

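View pics/top0.png

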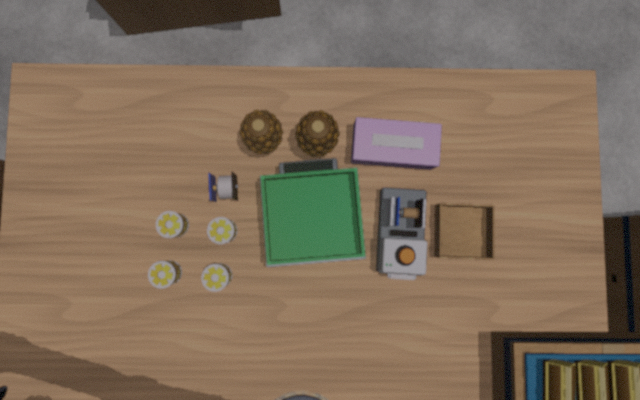

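Both views show four tubs (top px ≈(169,225), (221,231), (162,275), (215,278)), the fresh spindle at (222,187), the crate at (312,217), the printer at (403,230) with its key at (406,256), and the returns box at (464,231). I'll enlarge these areas next.

```bash
cat > h.py <<'E'
from cell import bot, viewer
import cv2, numpy as np
def cal(n):
    c=viewer.calibration(n); f=200/np.tan(np.radians(c["fovy"])/2)
    return f,c["cx"],c["cy"],np.array(c["R"]),np.array(c["t"])
def ray(n,u,v,z):
    f,cx,cy,R,t=cal(n); d=R.T@np.array([(u-cx)/f,(v-cy)/f,1]); o=-R.T@t
    return o+d*(z-o[2])/d[2]
def proj(n,X):
    f,cx,cy,R,t=cal(n); c=R@np.asarray(X,float)+t
    return np.array([cx+f*c[0]/c[2],cy+f*c[1]/c[2]])
def two(uvs,uvt):
    A=[];b=[]
    for n,(u,v) in (("scene",uvs),("top",uvt)):
        f,cx,cy,R,t=cal(n); d=R.T@np.array([(u-cx)/f,(v-cy)/f,1]); d/=np.linalg.norm(d); o=-R.T@t
        P=np.eye(3)-np.outer(d,d); A.append(P); b.append(P@o)
    return np.linalg.lstsq(np.vstack(A),np.hstack(b),rcond=None)[0]
def depthpt(n,u,v,d):
    f,cx,cy,R,t=cal(n); return R.T@(np.array([(u-cx)/f*d,(v-cy)/f*d,d])-t)
def cloud(n,D):
    f,cx,cy,R,t=cal(n); v,u=np.mgrid[:400,:640]
    C=np.stack([(u-cx)/f*D,(v-cy)/f*D,D],-1); return (C-t)@R
def snap(name,tag):
    p,d=viewer.snapshot(name); b=np.ascontiguousarray(p[:,:,::-1]); cv2.imwrite(f"pics/{name}{tag}.png",b); np.save(f"pics/{name}{tag}.npy",d); return b,d
def crop(b,x0,y0,x1,y1,s,fn):
    cv2.imwrite(fn,cv2.resize(b[y0:y1,x0:x1],None,fx=s,fy=s,interpolation=cv2.INTER_CUBIC))
def st():
    s=bot.read_state(); print("t %.2f pos %s F %s w %.4f"%(s["time"],np.round(s["tool_pos"],4),np.round(s["force"],1),s["width"])); R=np.array(s["orientation"]); print(np.round(R,3).tolist()); return s
E
python3 - <<'E'
from h import *
b=cv2.imread("pics/top0.png"); crop(b,370,180,500,290,6,"pics/c1.png"); crop(b,140,165,250,300,4,"pics/c2.png")
a=cv2.imread("pics/scene0.png"); crop(a,165,170,285,260,6,"pics/c3.png"); crop(a,345,120,445,225,5,"pics/c4.png")
D=np.load("pics/top0.npy"); P=cloud("top",D)
for (u,v) in [(406,256),(464,231),(312,217),(222,187),(169,225),(221,231),(162,275),(215,278),(410,213),(500,300)]:
    print((u,v),np.round(P[v,u],4))
E
```

```text
(406, 256) [ 0.4658 -0.2468  0.1145]
(464, 231) [ 0.5276 -0.4267  0.0028]
(312, 217) [ 0.5585 -0.0226  0.0651]
(222, 187) [0.6321 0.205  0.0629]
(169, 225) [0.5352 0.3346 0.0633]
(221, 231) [0.5214 0.2038 0.0668]
(162, 275) [0.4116 0.3472 0.0635]
(215, 278) [0.4056 0.2155 0.0669]
(410, 213) [ 0.5692 -0.2615  0.0972]
(500, 300) [ 0.348  -0.5182  0.0013]
```

```bash
ls pics
```

```text
c1.png
c2.png
c3.png
c4.png
scene0.npy
scene0.png
top0.npy
top0.png
```

View pics/c1.png

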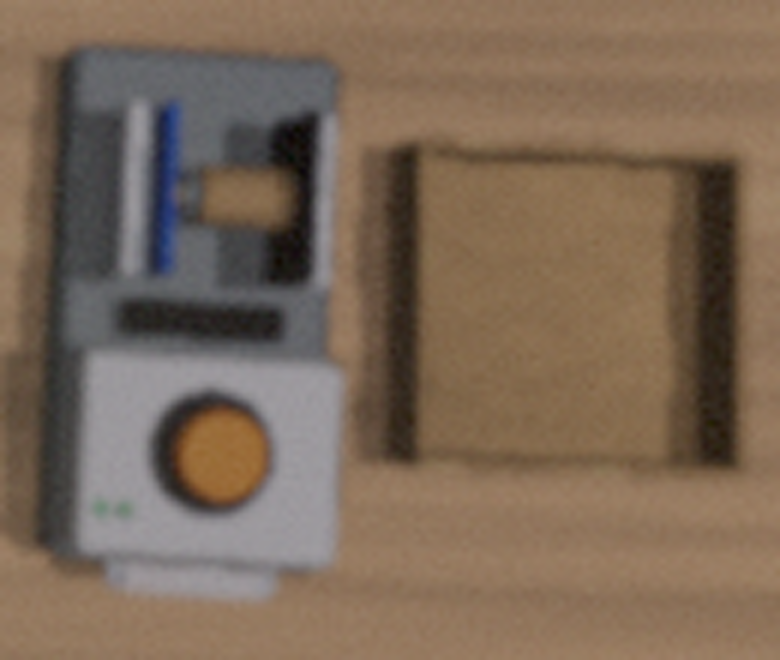

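View pics/c2.png

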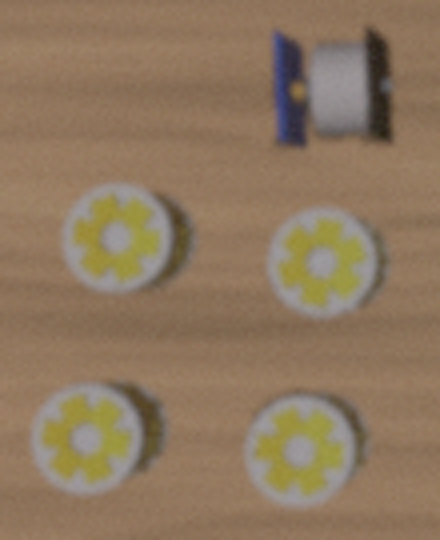

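View pics/c3.png

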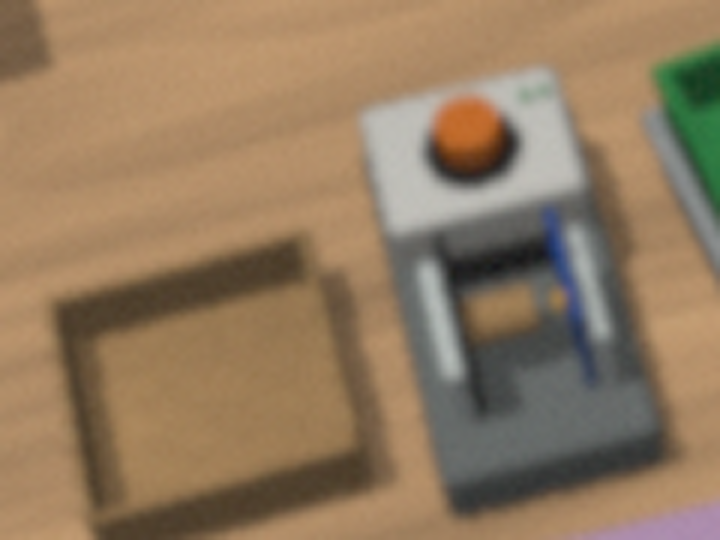

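View pics/c4.png

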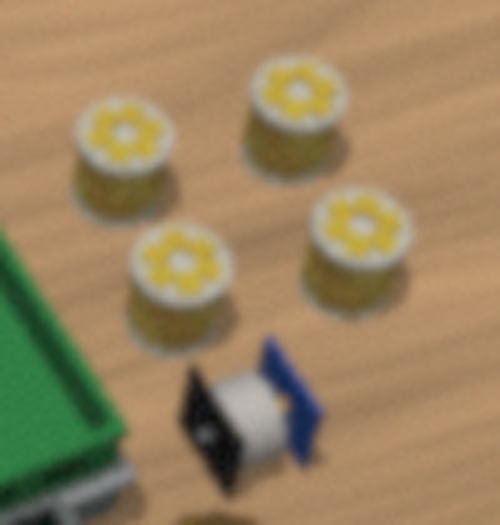

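The crops show blue flanges on the +y side for both spindles, and the printer turned a few degrees. I'll measure the printer, both spindles, the box and the tubs with masks, rays and depth.

```bash
python3 - <<'E'
from h import *
np.set_printoptions(suppress=True,precision=4)
b=cv2.imread("pics/top0.png"); a=cv2.imread("pics/scene0.png")
Pt=cloud("top",np.load("pics/top0.npy")); Ps=cloud("scene",np.load("pics/scene0.npy"))
def masks(img,lo,hi,box):
    h=cv2.cvtColor(img,cv2.COLOR_BGR2HSV); m=cv2.inRange(h,lo,hi); k=np.zeros_like(m); x0,y0,x1,y1=box; k[y0:y1,x0:x1]=m[y0:y1,x0:x1]; return k
# key
for n,img,box in (("top",b,(390,240,425,275)),("scene",a,(225,180,265,205))):
    m=masks(img,(5,150,110),(22,255,255),box); v,u=np.nonzero(m); print(n,"key",u.mean(),v.mean(),len(u),ray(n,u.mean(),v.mean(),.11))
    m=masks(img,(100,120,30),(130,255,255),(180,160,240,210) if n=="top" else (370,180,420,225)); v,u=np.nonzero(m);print("blue fresh",u.min(),u.max(),v.min(),v.max(),u.mean(),v.mean())
# tubs: yellow
for n,img,box in (("top",b,(140,200,250,310)),("scene",a,(345,120,445,195))):
    m=masks(img,(22,110,110),(38,255,255),box); m=cv2.morphologyEx(m,cv2.MORPH_CLOSE,np.ones((5,5)));
    k,l,s,c=cv2.connectedComponentsWithStats(m)
    for i in range(1,k):
        if s[i,4]>40: print(n,"tub",s[i],c[i],ray(n,*c[i],.07))
# printer cloud stats
for n,P in (("top",Pt),("scene",Ps)):
    x,y,z=P[...,0],P[...,1],P[...,2]
    for nm,lo,hi in (("head",.085,.105),):
        q=(x>.40)&(x<.68)&(y<-.18)&(y>-.34)&(z>lo)&(z<hi); 
        print(n,nm,q.sum(),np.median(z[q]))
# top: table z
    q=(x>.3)&(x<.38)&(y>-.1)&(y<.1); print(n,"table z",np.median(z[q]),z[q].std())
E
```

```text
top key 406.61764705882354 255.42352941176472 170 [ 0.4669 -0.2493  0.11  ]
blue fresh 210 210 185 190 210.0 187.0
scene key 242.46753246753246 191.24675324675326 77 [ 0.4727 -0.2497  0.11  ]
blue fresh 399 407 190 210 403.3709677419355 199.88709677419354
top tub [159 214  20  21 229] [168.3537 224.2795] [0.5368 0.3341 0.07  ]
top tub [210 221  20  20 212] [219.7972 230.0425] [0.5237 0.2062 0.07  ]
top tub [151 265  21  20 234] [160.812  274.4274] [0.4136 0.3481 0.07  ]
top tub [204 268  21  20 224] [214.3125 277.375 ] [0.4074 0.2166 0.07  ]
scene tub [398 133  14  18 131] [404.5954 139.687 ] [0.4238 0.3454 0.07  ]
scene tub [363 141  14  16 137] [370.0292 147.5255] [0.4153 0.216  0.07  ]
scene tub [410 159  15  20 138] [416.9638 165.7609] [0.5434 0.3324 0.07  ]
scene tub [374 166  15  13 127] [380.9213 172.    ] [0.5257 0.2066 0.07  ]
top head 1339 0.08870484356853728
top table z 0.0008338184498364135 0.0022157659182861786
scene head 646 0.08992149652288059
scene table z 0.0010338018747583979 0.002957489711064581
```

```bash
python3 - <<'E'
from h import *
b=cv2.imread("pics/top0.png"); a=cv2.imread("pics/scene0.png")
def cropg(img,x0,y0,w,h,s,fn,st=5):
    c=cv2.resize(img[y0:y0+h,x0:x0+w],None,fx=s,fy=s,interpolation=cv2.INTER_CUBIC)
    c=cv2.convertScaleAbs(c,alpha=1.5)
    for u in range(0,w,st):
        cv2.line(c,(int((u+.5)*s),0),(int((u+.5)*s),h*s),(0,255,255) if (u+x0)%10==0 else (90,90,90),1)
        if (u+x0)%10==0: cv2.putText(c,str(u+x0),(int((u+.5)*s),10),0,.4,(0,0,255),1)
    for v in range(0,h,st):
        cv2.line(c,(0,int((v+.5)*s)),(w*s,int((v+.5)*s)),(0,255,255) if (v+y0)%10==0 else (90,90,90),1)
        if (v+y0)%10==0: cv2.putText(c,str(v+y0),(0,int((v+.5)*s)),0,.4,(0,0,255),1)
    cv2.imwrite(fn,c)
cropg(b,375,185,60,50,12,"pics/g1.png"); cropg(b,200,165,45,45,13,"pics/g2.png")
E
cat >> h.py <<'E'
E
```

```text
(no output)
```

View pics/g1.png

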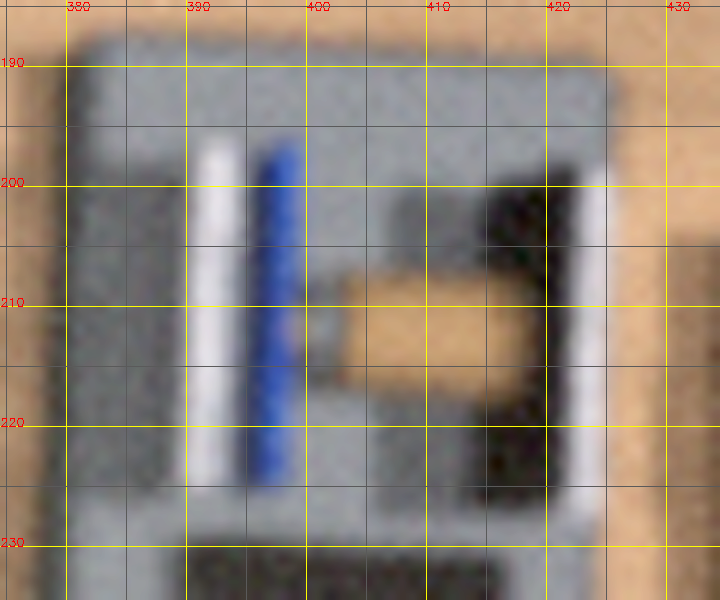

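View pics/g2.png

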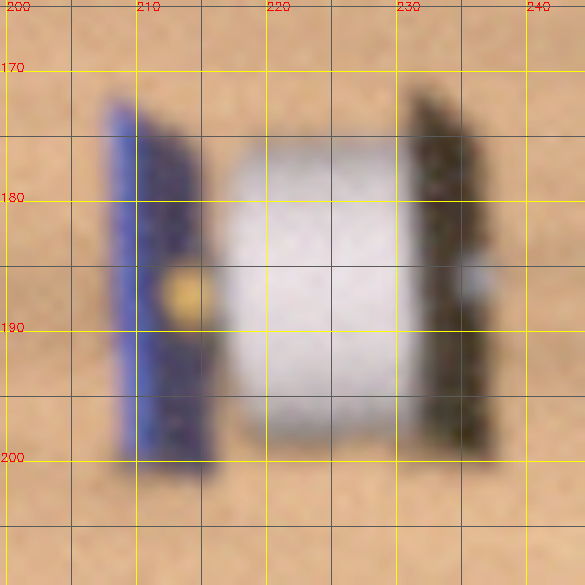

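```bash
python3 - <<'E'
from h import *
np.set_printoptions(suppress=True,precision=4)
f,cx,cy,R,t=cal("top"); print("cam",-R.T@t)
L=ray("top",391.7,210.8,.0955); Rr=ray("top",423.3,212.7,.0955); print(L,Rr,(L+Rr)/2, np.linalg.norm(L-Rr), np.degrees(np.arctan2(*(L-Rr)[:2])))
for p in ((393.9,196.3),(389.5,225.5),(425.8,198.2),(424.6,227.2)): print(p,ray("top",*p,.0955))
# deck edges z? head edges
print("head bottom edge",ray("top",382.4,272.1,.09),ray("top",425.8,274.6,.09))
print("base top edge", ray("top",383,188,.05),ray("top",424,190.5,.05))
# spent blue flange top z=.12
for p in ((397.3,196.5),(396.2,225)): print("blue",ray("top",*p,.12))
# fresh
for p in ((208.3,172.3),(209.3,200)): print("fresh blue outer top",ray("top",*p,.07))
for p in ((231.2,171.8),(232,200)): print("fresh black inner top",ray("top",*p,.07))
# key
print(ray("top",406.4,255.4,.11))
# box corners floor: c1 coords/6
for c in ((415,150),(735,160),(735,465),(415,465)): 
    u=370+c[0]/6-.5;v=180+c[1]/6-.5; print("box",ray("top",u,v,.05))
b=cv2.imread("pics/top0.png");h=cv2.cvtColor(b,cv2.COLOR_BGR2HSV);m=cv2.inRange(h,(50,120,60),(80,255,255));m=cv2.morphologyEx(m,cv2.MORPH_OPEN,np.ones((5,5)))
c=max(cv2.findContours(m,0,2)[0],key=cv2.contourArea); r=cv2.minAreaRect(c);print(r); print([ray("top",*p,.106) for p in cv2.boxPoints(r)])
E
```

```text
cam [ 0.5153 -0.0109  1.1633]
[ 0.5743 -0.2171  0.0955] [ 0.5703 -0.2945  0.0955] [ 0.5723 -0.2558  0.0955] 0.07751593223549241 2.894375843131158
(393.9, 196.3) [ 0.6099 -0.2227  0.0955]
(389.5, 225.5) [ 0.5383 -0.2115  0.0955]
(425.8, 198.2) [ 0.606  -0.3011  0.0955]
(424.6, 227.2) [ 0.535  -0.2972  0.0955]
head bottom edge [ 0.4253 -0.1945  0.09  ] [ 0.4202 -0.3001  0.09  ]
base top edge [ 0.635  -0.2039  0.05  ] [ 0.6296 -0.3091  0.05  ]
blue [ 0.6073 -0.226   0.12  ]
blue [ 0.5391 -0.2229  0.12  ]
fresh blue outer top [0.6681 0.2389 0.07  ]
fresh blue outer top [0.5983 0.2344 0.07  ]
fresh black inner top [0.6699 0.1815 0.07  ]
fresh black inner top [0.5989 0.1778 0.07  ]
[ 0.467  -0.2488  0.11  ]
box [ 0.594  -0.3462  0.05  ]
box [ 0.5911 -0.483   0.05  ]
box [ 0.4621 -0.4796  0.05  ]
box [ 0.4609 -0.3441  0.05  ]
((305.0, 206.0), (10.0, 10.0), 90.0)
[array([0.5953, 0.0072, 0.106 ]), array([ 0.5955, -0.017 ,  0.106 ]), array([ 0.5713, -0.0172,  0.106 ]), array([0.5711, 0.0069, 0.106 ])]
```

```bash
python3 -m inch '[[[-0.5,1,0,0,0,-0.17,1],[-0.5,1,0,0,0,-0.17,1],[-0.7,1,0,0,0,0,1],[-0.8,1,0,0,0,0,1],[-0.8,1,0,0,0,0,1],[-0.8,1,0,0,0,0,1],[-1,1,0,0,0,0,1],[-1,1,0,0,0,0,1],[-1,1,0,0,0,0,1],[-1,0.5,0,0,0,0,1]]]' 40; python3 -c "
from h import *
st()"
```

```text
time: 1.35
tool_pos: [0.5655, 0.2808, 0.2306]
orientation: [[0.054, 0.999, -0.0], [0.999, -0.054, -0.001], [-0.001, -0.0, -1.0]]
force: [-0.0, -0.8, -0.5]
width: 0.0853
t 1.35 pos [0.5655 0.2808 0.2306] F [-0.  -0.8 -0.5] w 0.0853
[[0.054, 0.999, -0.0], [0.999, -0.054, -0.001], [-0.001, -0.0, -1.0]]
```

```bash
python3 -m inch '[[[-1,0,0,0,0,0,1],[-1,0,0,0,0,0,1],[-1,0.2,0,0,0,0,1],[-1,0.2,0,0,0,0,1],[-1,0.2,0,0,0,0,1],[-1,0.2,0,0,0,0,1],[-1,0,0,0,0,0,1],[-1,0,0,0,0,0,1],[-1,0,0,0,0,0,1],[-1,0,0,0,0,0,1]]]';  python3 -m inch '[[[-1,0,0,0,0,0,1],[-1,0,0,0,0,0,1],[-1,0,0,0,0,0,1],[-0.4,0,0,0,0,0,1],[0,0,1,0,0,0,1],[0,0,0,0,0,0,1],[0,0,0,0,0,0,1]]]'; python3 -c "
from h import *
st()"
```

```text
time: 2.6
tool_pos: [0.5746, -0.119, 0.2309]
orientation: [[0.052, 0.999, -0.001], [0.999, -0.052, 0.0], [0.0, -0.001, -1.0]]
force: [0.0, 0.5, -0.2]
width: 0.0856
time: 3.48
tool_pos: [0.5688, -0.2526, 0.192]
orientation: [[0.05, 0.999, 0.001], [0.999, -0.05, 0.0], [0.0, 0.001, -1.0]]
force: [0.2, -0.3, 0.5]
width: 0.0851
t 3.48 pos [ 0.5688 -0.2526  0.192 ] F [ 0.2 -0.3  0.5] w 0.0851
[[0.05, 0.999, 0.001], [0.999, -0.05, 0.0], [0.0, 0.001, -1.0]]
```

```bash
python3 -m inch '[[[-0.1,0.085,0,0,0,0,1],[0,0,1,0,0,0,1],[0,0,0.8,0,0,0,1],[0,0,0.4,0,0,0,0.9],[0,0,0,0,0,0,0.85],[0,0,0,0,0,0,0.85]]]'; python3 -c "
from h import *
st()
a,_=snap('scene','1'); b,_=snap('top','1')
crop(a,195,165,305,255,7,'pics/c5.png'); crop(b,360,170,450,260,6,'pics/c6.png')"
```

```text
time: 4.22
tool_pos: [0.5724, -0.2583, 0.1048]
orientation: [[0.052, 0.999, 0.003], [0.999, -0.052, -0.001], [-0.001, 0.003, -1.0]]
force: [0.6, -0.4, 0.9]
width: 0.0727
t 4.22 pos [ 0.5724 -0.2583  0.1048] F [ 0.6 -0.4  0.9] w 0.0727
[[0.052, 0.999, 0.003], [0.999, -0.052, -0.001], [-0.001, 0.003, -1.0]]
```

View pics/c5.png

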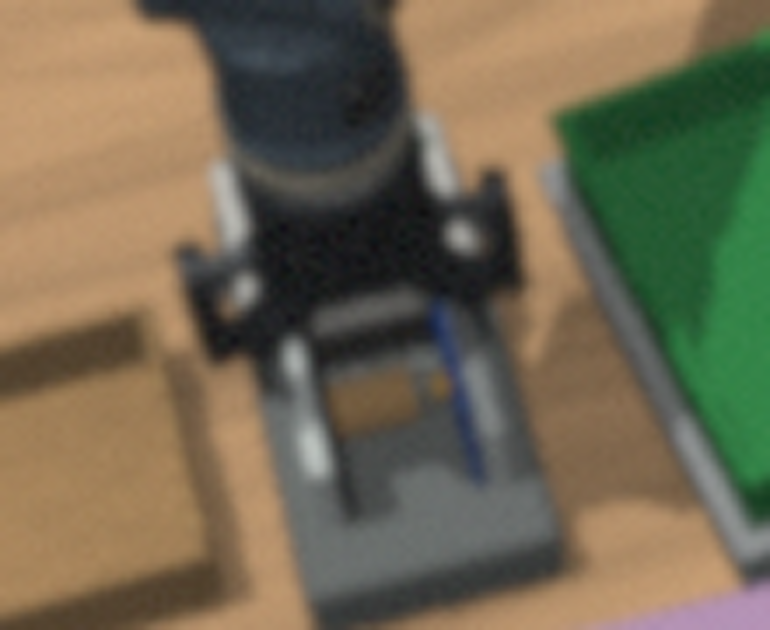

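View pics/c6.png

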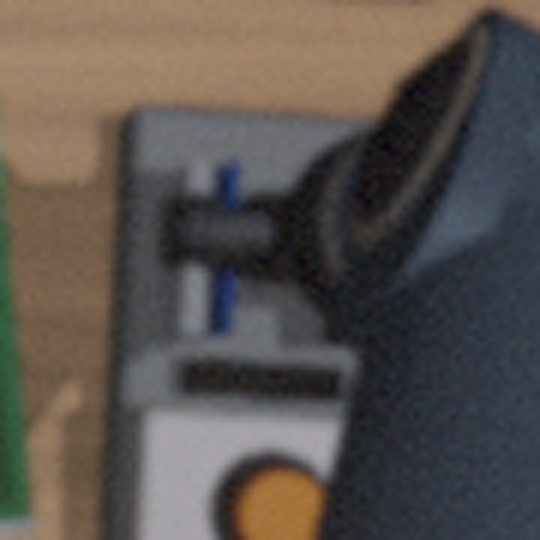

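```bash
python3 -m inch '[[[0,0,0.2,0,0,0,0.8],[0,0,0,0,0,0,0.76],[0,0,0,0,0,0,0.76]]]'; python3 -m inch '[[[0,0,0,0,0,0,0.72],[0,0,0,0,0,0,0.7]]]'; python3 -c "
from h import *
st();f=lambda X:proj('top',X)
print(f((0.5724,-0.208,0.14)),f((0.5724,-0.208,0.12)),f((.572,-.217,.0955)))"
```

```text
time: 4.7
tool_pos: [0.5712, -0.2577, 0.0951]
orientation: [[0.052, 0.999, -0.0], [0.999, -0.052, 0.0], [0.0, -0.0, -1.0]]
force: [-0.2, 1.4, -0.8]
width: 0.0652
time: 4.95
tool_pos: [0.5715, -0.2577, 0.0957]
orientation: [[0.051, 0.999, 0.001], [0.999, -0.051, -0.0], [0.0, 0.001, -1.0]]
force: [-0.3, 1.5, 2.3]
width: 0.06
t 4.95 pos [ 0.5715 -0.2577  0.0957] F [-0.3  1.5  2.3] w 0.0600
[[0.051, 0.999, 0.001], [0.999, -0.051, -0.0], [0.0, 0.001, -1.0]]
[391.49342064 210.54520222] [389.8872202  210.99633458] [391.67675564 211.72456596]
```

```bash
python3 -m inch '[[[0,0,0,0,0,0,0.6],[0,0,0,0,0,0,0.5],[0,0,0,0,0,0,0.45],[0,0,0,0,0,0,0.45]]]' 50; python3 -c "
from h import *
st()"
```

```text
time: 5.45
tool_pos: [0.5712, -0.2581, 0.0952]
orientation: [[0.052, 0.999, 0.0], [0.999, -0.052, -0.0], [-0.0, 0.0, -1.0]]
force: [0.3, -1.6, 1.3]
width: 0.0455
t 5.45 pos [ 0.5712 -0.2581  0.0952] F [ 0.3 -1.6  1.3] w 0.0455
[[0.052, 0.999, 0.0], [0.999, -0.052, -0.0], [-0.0, 0.0, -1.0]]
```

```bash
python3 -m inch '[[[0,0,-0.3,0,0,0,0.4],[0,0,-0.3,0,0,0,0.4],[0,0,-0.5,0,0,0,0.4],[0,0,-0.5,0,0,0,0.4]]]' 60; python3 -c "
from h import *
st()
a,_=snap('scene','2'); 
crop(a,195,145,305,255,6,'pics/c7.png')"
```

```text
time: 5.95
tool_pos: [0.5711, -0.2576, 0.1605]
orientation: [[0.052, 0.999, 0.0], [0.999, -0.052, 0.0], [0.0, 0.0, -1.0]]
force: [1.1, 0.1, -1.1]
width: 0.0446
t 5.95 pos [ 0.5711 -0.2576  0.1605] F [ 1.1  0.1 -1.1] w 0.0446
[[0.052, 0.999, 0.0], [0.999, -0.052, 0.0], [0.0, 0.0, -1.0]]
```

View pics/c7.png

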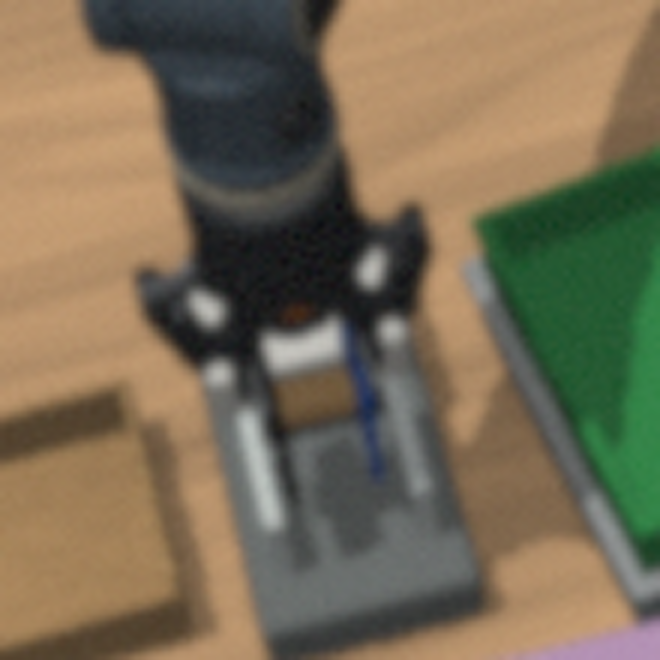

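```bash
python3 -m inch '[[[-0.5,-0.1,0,0,0,0,0.4],[-1,-0.25,0,0,0,0,0.4],[-1,-0.25,0,0,0,0,0.4],[-1,-0.25,0,0,0,0,0.4],[-0.45,-0.05,0,0,0,0,0.4],[0,0,0.5,0,0,0,0.4],[0,0,0.9,0,0,0,0.4],[0,0,0,0,0,0,0.4]]]'; python3 -c "
from h import *
st()
a,_=snap('scene','3'); 
crop(a,155,145,265,265,5,'pics/c8.png')"
```

```text
time: 7.0
tool_pos: [0.5259, -0.4092, 0.0986]
orientation: [[0.049, 0.999, -0.007], [0.999, -0.049, 0.007], [0.007, -0.007, -1.0]]
force: [-0.2, 0.1, -0.6]
width: 0.0451
t 7.00 pos [ 0.5259 -0.4092  0.0986] F [-0.2  0.1 -0.6] w 0.0451
[[0.049, 0.999, -0.007], [0.999, -0.049, 0.007], [0.007, -0.007, -1.0]]
```

View pics/c8.png

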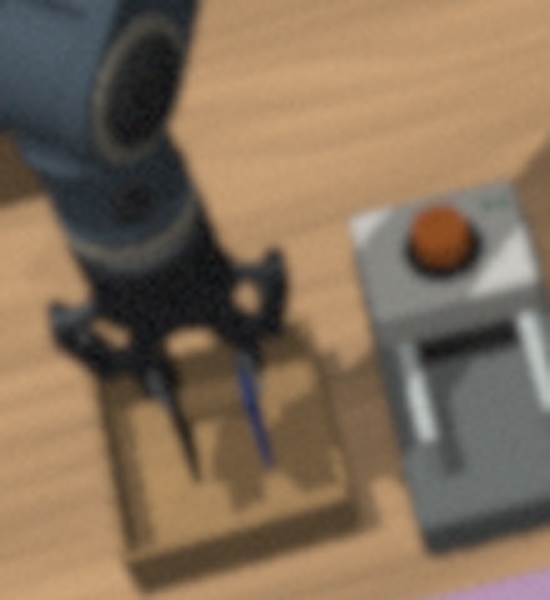

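```bash
python3 -m inch '[[[-0.08,0,0.5,0,0,0,0.4],[0,0,0.6,0,0,0,0.4],[0,0,0,0,0,0,0.4]]]'; python3 -m inch '[[[0,0,0,0,0,0,0.6],[0,0,0,0,0,0,0.75],[0,0,0,0,0,0,0.82],[0,0,0,0,0,0,0.82]]]' 40; python3 -m inch '[[[0,0,-1,0,0,0,0.82],[0,0,-1,0,0,0,0.82],[0,0,-1,0,0,0,0.9],[0,0,0,0,0,0,1]]]';python3 -c "
from h import *
st()
a,_=snap('scene','4'); 
crop(a,155,145,265,265,5,'pics/c9.png')"
```

```text
time: 7.42
tool_pos: [0.526, -0.4159, 0.0574]
orientation: [[0.051, 0.999, -0.003], [0.999, -0.051, 0.002], [0.002, -0.003, -1.0]]
force: [-1.0, -0.2, -1.6]
width: 0.0446
time: 7.92
tool_pos: [0.5273, -0.4171, 0.0599]
orientation: [[0.052, 0.999, 0.001], [0.999, -0.052, -0.001], [-0.0, 0.001, -1.0]]
force: [-0.5, 0.4, -0.5]
width: 0.0701
time: 8.43
tool_pos: [0.5287, -0.4186, 0.1837]
orientation: [[0.052, 0.999, 0.007], [0.999, -0.052, -0.005], [-0.004, 0.007, -1.0]]
force: [0.0, 0.4, 0.5]
width: 0.0852
t 8.43 pos [ 0.5287 -0.4186  0.1837] F [0.  0.4 0.5] w 0.0852
[[0.052, 0.999, 0.007], [0.999, -0.052, -0.005], [-0.004, 0.007, -1.0]]
```

View pics/c9.png

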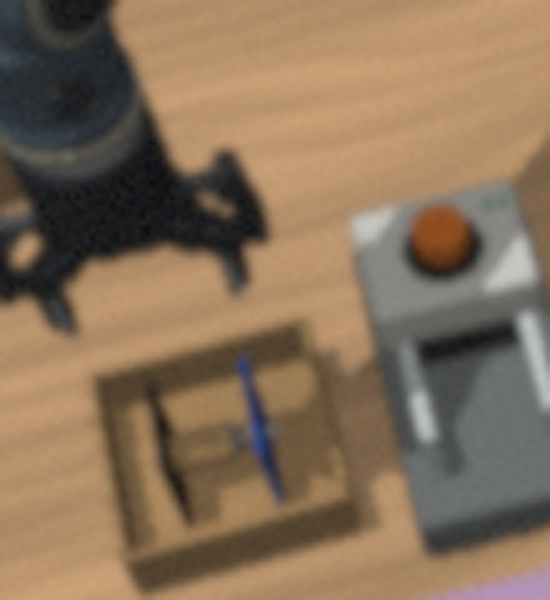

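```bash
python3 -m inch '[[[1,0.3,-0.5,0,0,0,1],[1,0.3,-0.5,0,0,0,1],[1,0.3,0,0,0,0,1],[1,0.3,0,0,0,0,1],[1,0.3,0,0,0,0,1],[1,0.3,0,0,0,0,1],[1,0.3,0,0,0,0,1],[1,0.3,0,0,0,0,1],[1,0.3,0,0,0,0,1],[1,0.3,0,0,0,0,1]]]'; python3 - <<'E'
from h import *
st()
b,d=snap('top','5'); a,_=snap('scene','5')
def cropg(img,x0,y0,w,h,s,fn,st=5):
    c=cv2.resize(img[y0:y0+h,x0:x0+w],None,fx=s,fy=s,interpolation=cv2.INTER_CUBIC)
    c=cv2.convertScaleAbs(c,alpha=1.5)
    for u in range(0,w,st):
        cv2.line(c,(int((u+.5)*s),0),(int((u+.5)*s),h*s),(0,255,255) if (u+x0)%10==0 else (90,90,90),1)
        if (u+x0)%10==0: cv2.putText(c,str(u+x0),(int((u+.5)*s),10),0,.4,(0,0,255),1)
    for v in range(0,h,st):
        cv2.line(c,(0,int((v+.5)*s)),(w*s,int((v+.5)*s)),(0,255,255) if (v+y0)%10==0 else (90,90,90),1)
        if (v+y0)%10==0: cv2.putText(c,str(v+y0),(0,int((v+.5)*s)),0,.4,(0,0,255),1)
    cv2.imwrite(fn,c)
cropg(a,375,180,45,45,13,"pics/g3.png")
cropg(b,140,160,120,140,5,"pics/g4.png")
E
```

```text
time: 9.72
tool_pos: [0.6669, -0.0222, 0.2175]
orientation: [[0.052, 0.999, -0.003], [0.999, -0.052, 0.0], [-0.0, -0.003, -1.0]]
force: [0.8, 0.3, 0.6]
width: 0.0854
t 9.72 pos [ 0.6669 -0.0222  0.2175] F [0.8 0.3 0.6] w 0.0854
[[0.052, 0.999, -0.003], [0.999, -0.052, 0.0], [-0.0, -0.003, -1.0]]
```

View pics/g3.png

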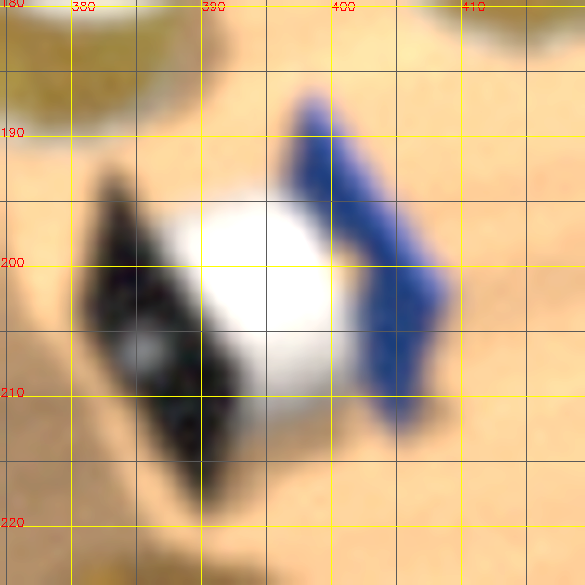

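View pics/g4.png

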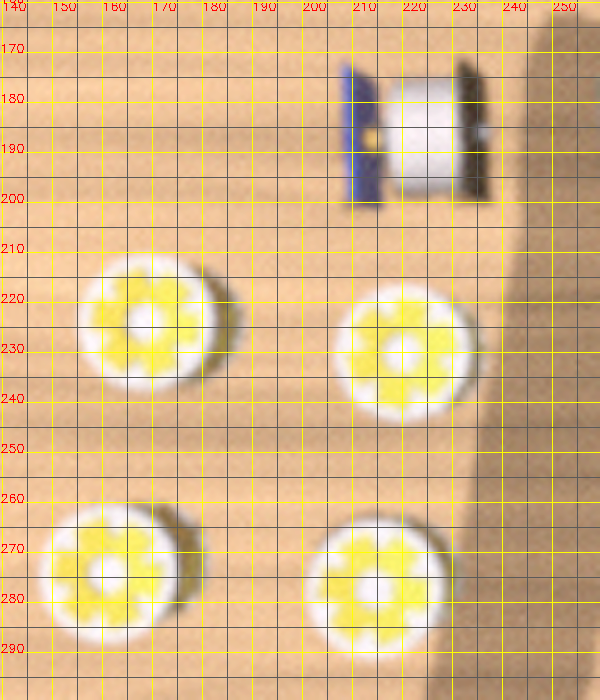

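```bash
python3 - <<'E'
from h import *
np.set_printoptions(suppress=True,precision=4)
for p in ((399,187),(408.8,201.5)): print(ray("scene",*p,.07))
print(ray("scene",385.5,206.3,.035),ray("top",235.5,185.7,.035), "pin tips")
m=np.array((.6335,.2057,.035)); th=np.radians(3.4); y=np.array((-np.sin(th),np.cos(th),0)); x=np.array((np.cos(th),np.sin(th),0))
for s in (-1,1):
    for k in (-.035,.035):
        X=m+s*.031*y+k*x+(0,0,.035); print(s,k,X,proj("scene",X),proj("top",X))
X=m-.037*y; print(proj("scene",X),proj("top",X))
E
```

```text
[0.6022 0.2362 0.07  ]
[0.6645 0.2406 0.07  ]
[0.6363 0.1768 0.035 ] [0.6387 0.1757 0.035 ] pin tips
-1 -0.035 [0.6004 0.1727 0.07  ] [381.0839 192.0409] [234.0602 199.4145]
-1 0.035 [0.6703 0.1768 0.07  ] [391.5616 208.6698] [233.0754 171.6876]
1 -0.035 [0.5967 0.2346 0.07  ] [397.7972 185.8606] [209.2108 200.6397]
1 0.035 [0.6666 0.2387 0.07  ] [408.579  202.1697] [208.3587 172.8837]
[383.1985 206.8537] [238.1546 186.9001]
```

```bash
python3 -m inch '[[[1,-0.2,0,0,0,0,1],[1,-0.2,0,0,0,0,1],[1,-0.2,0,0,0,0,1],[1,-0.2,0,0,0,0,1],[1,-0.2,0,0,0,0,1],[0.65,-0.12,0,0,0,-0.142,1],[0,0,0.8,0,0,0,1],[0,0,0.8,0,0,0,1],[0,0,0,0,0,0,1],[0,0,0,0,0,0,1]]]'; python3 - <<'E'
from h import *
st()
E
```

```text
time: 11.08
tool_pos: [0.6349, 0.204, 0.1558]
orientation: [[-0.059, 0.998, 0.001], [0.998, 0.059, 0.0], [0.0, 0.001, -1.0]]
force: [0.6, -0.3, 0.3]
width: 0.0853
t 11.07 pos [0.6349 0.204  0.1558] F [ 0.6 -0.3  0.3] w 0.0853
[[-0.059, 0.998, 0.001], [0.998, 0.059, 0.0], [0.0, 0.001, -1.0]]
```

```bash
python3 -m inch '[[[0.05,0,0.9,0,0,0,1],[0,0,0.9,0,0,0,1],[0,0,0.6,0,0,0,1],[0,0,0.3,0,0,0,0.9],[0,0,0,0,0,0,0.8],[0,0,0,0,0,0,0.8]]]' 60; python3 - <<'E'
from h import *
st()
a,_=snap('scene','6'); crop(a,345,130,445,230,6,"pics/c10.png")
E
```

```text
time: 11.82
tool_pos: [0.6354, 0.2067, 0.0489]
orientation: [[-0.06, 0.998, 0.003], [0.998, 0.06, 0.001], [0.001, 0.003, -1.0]]
force: [0.8, 0.6, 0.8]
width: 0.0686
t 11.82 pos [0.6354 0.2067 0.0489] F [0.8 0.6 0.8] w 0.0686
[[-0.06, 0.998, 0.003], [0.998, 0.06, 0.001], [0.001, 0.003, -1.0]]
```

View pics/c10.png

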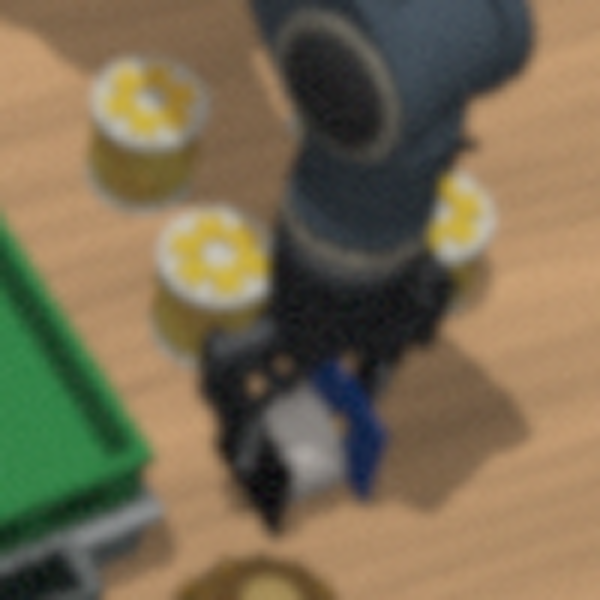

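```bash
python3 -m inch '[[[0,0,0,0,0,0,0.7],[0,0,0,0,0,0,0.65],[0,0,0,0,0,0,0.6],[0,0,0,0,0,0,0.5],[0,0,0,0,0,0,0.4],[0,0,0,0,0,0,0.4]]]' 60; python3 -m inch '[[[0,0,-0.3,0,0,0,0.4],[0,0,-0.5,0,0,0,0.4],[0,0,-0.7,0,0,0,0.4],[0,0,0,0,0,0,0.4]]]'; python3 - <<'E'
from h import *
st()
a,_=snap('scene','7'); crop(a,345,130,445,230,6,"pics/c11.png")
E
```

```text
time: 12.62
tool_pos: [0.6363, 0.2071, 0.0509]
orientation: [[-0.06, 0.998, 0.005], [0.998, 0.06, 0.002], [0.002, 0.005, -1.0]]
force: [-2.5, -1.1, 12.7]
width: 0.0446
time: 13.12
tool_pos: [0.6361, 0.2069, 0.1103]
orientation: [[-0.06, 0.998, 0.005], [0.998, 0.06, 0.002], [0.002, 0.006, -1.0]]
force: [0.3, -0.8, -2.4]
width: 0.0448
t 13.12 pos [0.6361 0.2069 0.1103] F [ 0.3 -0.8 -2.4] w 0.0448
[[-0.06, 0.998, 0.005], [0.998, 0.06, 0.002], [0.002, 0.006, -1.0]]
```

View pics/c11.png

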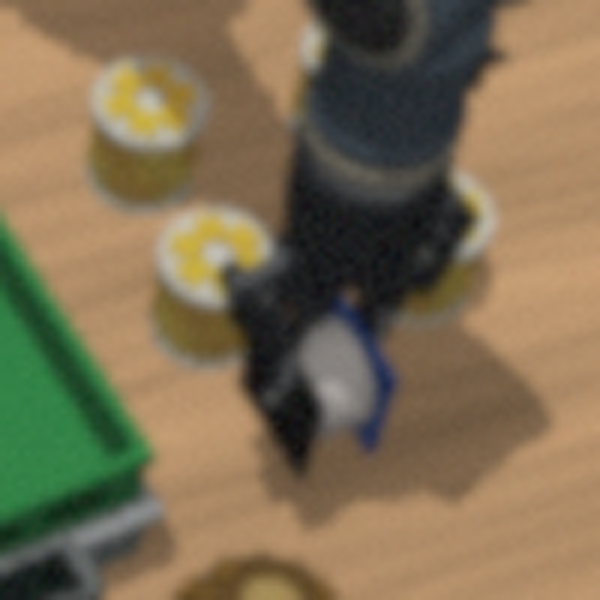

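```bash
python3 -m inch '[[[0,0,-0.8,0,0,0.142,0.4],[0,0,-0.8,0,0,0,0.4],[0,0,-0.8,0,0,0,0.4],[-0.5,0,0,0,0,0,0.4],[-1,-0.1,0,0,0,0,0.4],[-1,-0.1,0,0,0,0,0.4],[-1,-0.1,0,0,0,0,0.4],[-1,-0.1,0,0,0,0,0.4],[-1,-0.1,0,0,0,0,0.4],[-1,-0.1,0,0,0,0,0.4]]]' 60; python3 -c "
from h import *
st()"
```

```text
time: 14.42
tool_pos: [0.5944, -0.0548, 0.2006]
orientation: [[0.053, 0.999, -0.005], [0.999, -0.053, -0.001], [-0.001, -0.005, -1.0]]
force: [0.2, -0.8, -2.3]
width: 0.0447
t 14.43 pos [ 0.5944 -0.0548  0.2006] F [ 0.2 -0.8 -2.3] w 0.0447
[[0.053, 0.999, -0.005], [0.999, -0.053, -0.001], [-0.001, -0.005, -1.0]]
```

```bash
python3 -m inch '[[[-1,0,0,0,0,0,0.4],[-1,-0.1,0,0,0,0,0.4],[-1,-0.1,0,0,0,0,0.4],[-1,-0.05,0,0,0,0,0.4],[-0.7,0,0,0,0,0,0.4],[-0.3,0,0,0,0,0,0.4],[0,0,0.5,0,0,0,0.4],[0,0,0.2,0,0,0,0.4],[0,0,0,0,0,0,0.4],[0,0,0,0,0,0,0.4]]]' 60; python3 -c "
from h import *
st()
a,_=snap('scene','8'); b,_=snap('top','8')
crop(a,200,140,300,240,7,'pics/c12.png'); crop(b,360,170,450,260,7,'pics/c13.png')"
```

```text
time: 15.68
tool_pos: [0.5769, -0.2509, 0.1756]
orientation: [[0.051, 0.999, 0.001], [0.999, -0.051, -0.0], [0.0, 0.001, -1.0]]
force: [0.4, -0.1, -2.6]
width: 0.0443
t 15.68 pos [ 0.5769 -0.2509  0.1756] F [ 0.4 -0.1 -2.6] w 0.0443
[[0.051, 0.999, 0.001], [0.999, -0.051, -0.0], [0.0, 0.001, -1.0]]
```

View pics/c12.png

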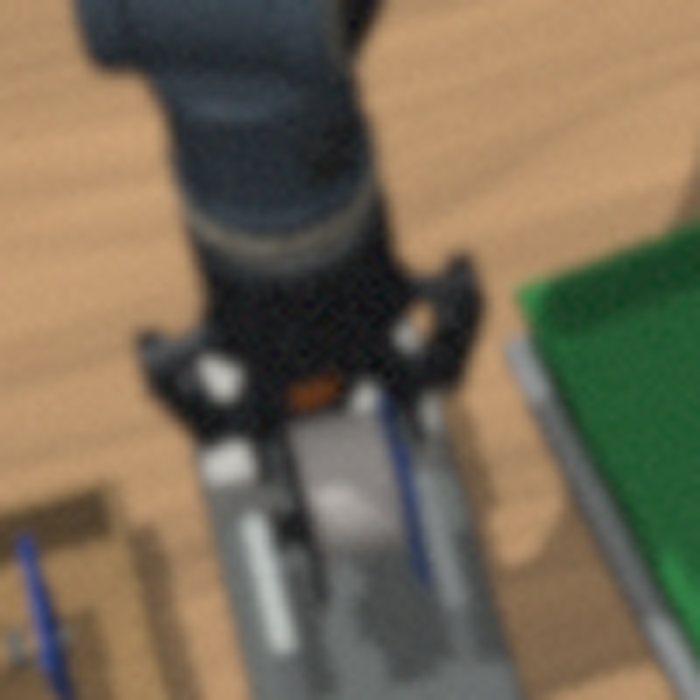

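View pics/c13.png

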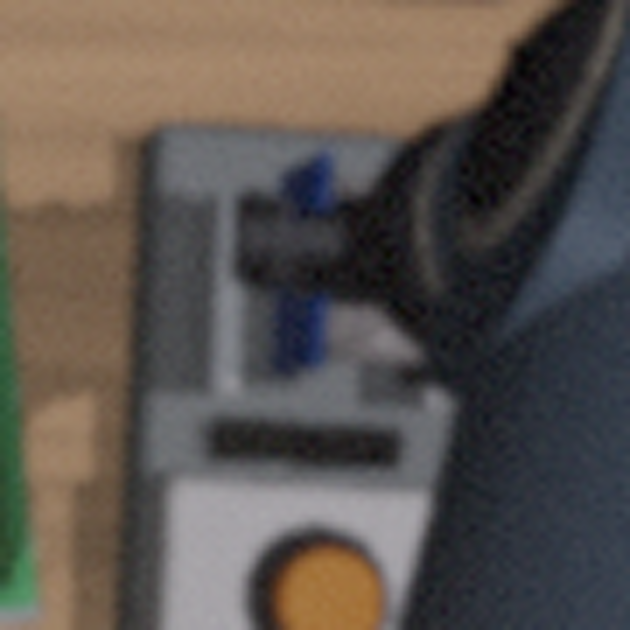

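```bash
python3 - <<'E'
from h import *
b=cv2.imread("pics/top8.png")
h=cv2.cvtColor(b,cv2.COLOR_BGR2HSV); m=cv2.inRange(h,(105,130,60),(128,255,255)); m[:180]=0;m[235:]=0;m[:,:385]=0;m[:,415:]=0
v,u=np.nonzero(m); print(u.min(),u.max(),v.min(),v.max())
for r in range(v.min(),v.max()+1): print(r,u[v==r], b[r,400:410,0].tolist())
p=[ray("top",406.6,190.9,.1947),ray("top",405.5,221.6,.1947)]; print(p,np.mean(p,0))
E
```

```text
403 406 193 221
193 [405 406] [108, 101, 89, 82, 75, 83, 102, 107, 112, 115]
194 [404 405 406] [96, 79, 70, 61, 67, 85, 95, 100, 108, 112]
195 [403 404 405 406] [81, 65, 59, 60, 62, 78, 96, 95, 98, 105]
196 [404 405 406] [80, 59, 60, 54, 65, 84, 98, 97, 94, 93]
197 [404 405 406] [66, 57, 56, 58, 70, 86, 101, 86, 82, 71]
198 [404 405 406] [62, 61, 54, 57, 61, 87, 95, 81, 68, 51]
199 [404 405 406] [57, 56, 57, 55, 62, 79, 78, 65, 40, 27]
200 [] [58, 57, 56, 38, 49, 54, 55, 50, 34, 29]
201 [] [65, 61, 58, 54, 56, 52, 48, 38, 45, 31]
202 [] [70, 68, 61, 65, 63, 57, 63, 54, 50, 37]
203 [] [70, 68, 69, 65, 66, 62, 65, 65, 51, 41]
204 [] [67, 67, 62, 67, 68, 71, 64, 64, 55, 39]
205 [] [60, 62, 65, 59, 63, 62, 58, 63, 52, 34]
206 [] [59, 55, 52, 47, 43, 48, 47, 49, 40, 32]
207 [] [49, 46, 39, 41, 39, 39, 36, 31, 26, 23]
208 [] [48, 51, 36, 27, 30, 22, 28, 24, 23, 20]
209 [] [50, 42, 37, 35, 36, 14, 25, 23, 35, 28]
210 [] [42, 46, 35, 33, 29, 31, 26, 30, 26, 26]
211 [] [53, 47, 46, 38, 39, 41, 48, 39, 32, 29]
212 [405] [53, 49, 55, 55, 62, 68, 72, 56, 43, 36]
213 [403 404 405] [58, 62, 57, 61, 69, 90, 88, 82, 71, 70]
214 [404 405] [57, 58, 57, 60, 77, 98, 101, 100, 98, 100]
215 [403 404 405] [55, 58, 59, 65, 76, 93, 103, 104, 106, 109]
216 [403 404 405] [57, 59, 52, 61, 81, 97, 105, 104, 108, 109]
217 [404 405] [56, 59, 61, 58, 81, 97, 102, 105, 106, 106]
218 [404 405] [55, 60, 54, 66, 78, 98, 100, 98, 100, 98]
219 [403 404 405] [56, 61, 56, 60, 79, 93, 89, 90, 93, 96]
220 [403 404 405] [58, 55, 54, 64, 82, 95, 89, 89, 92, 94]
221 [403 404] [57, 61, 56, 63, 86, 93, 101, 95, 98, 99]
[array([ 0.61347955, -0.23146747,  0.1947    ]), array([ 0.54514065, -0.22837773,  0.1947    ])] [ 0.5793101 -0.2299226  0.1947   ]
```

```bash
python3 -m inch '[[[-0.145,-0.09,0,0,0,0,0.4],[0,0,0.6,0,0,0,0.4],[0,0,0.6,0,0,0,0.4],[0,0,0.1,0,0,0,0.4],[0,0,0,0,0,0,0.4]]]' 60; python3 - <<'E'
from h import *
np.set_printoptions(suppress=True,precision=4)
print("earlier corner",ray("scene",260.2,222.8,.125))
st()
a,_=snap('scene','9'); b,_=snap('top','9')
crop(a,205,150,295,240,8,'pics/c14.png'); crop(b,375,180,435,240,10,'pics/c15.png')
E
```

```text
time: 16.4
tool_pos: [0.5728, -0.2573, 0.1238]
orientation: [[0.052, 0.999, 0.001], [0.999, -0.052, -0.0], [-0.0, 0.001, -1.0]]
force: [0.6, 0.1, -1.5]
width: 0.0445
earlier corner [ 0.6115 -0.2313  0.125 ]
t 16.40 pos [ 0.5728 -0.2573  0.1238] F [ 0.6  0.1 -1.5] w 0.0445
[[0.052, 0.999, 0.001], [0.999, -0.052, -0.0], [-0.0, 0.001, -1.0]]
```

View pics/c14.png

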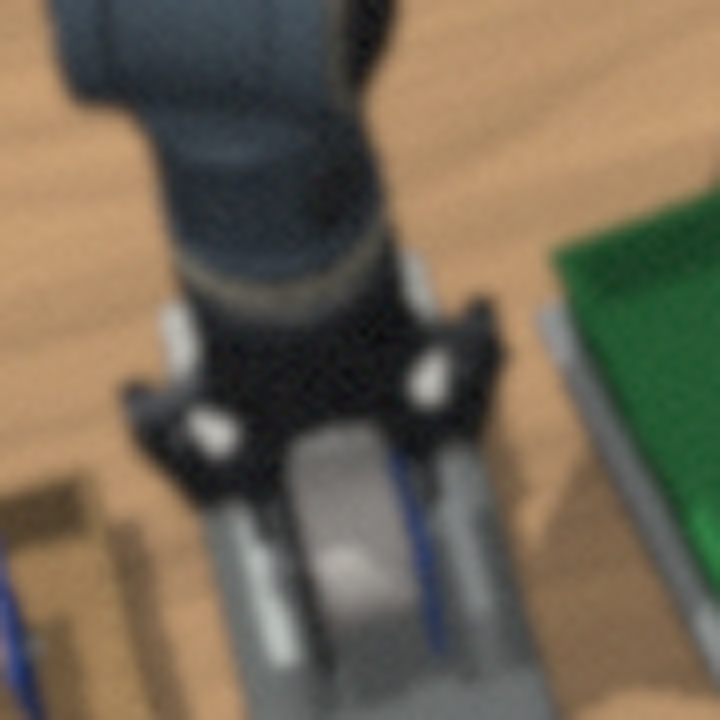

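View pics/c15.png

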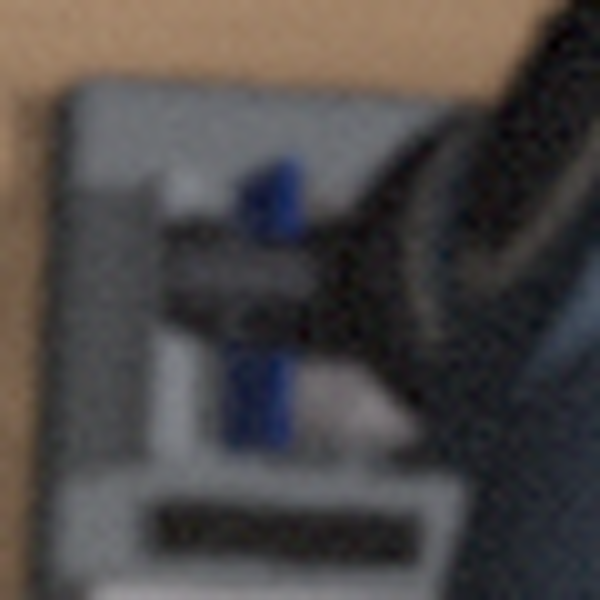

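```bash
python3 - <<'E'
from h import *
np.set_printoptions(suppress=True,precision=4)
b=cv2.imread("pics/top9.png").astype(float); b0=cv2.imread("pics/top0.png").astype(float)
# blue-excess column profile averaged over flange columns
e=(b[:,:,0]-b[:,:,2])[:,402:405].mean(1); print([(r,round(e[r])) for r in list(range(190,202))+list(range(218,230))])
e0=(b0[:,:,0]-b0[:,:,2])[:,396:399].mean(1); print([(r,round(e0[r])) for r in list(range(190,202))+list(range(218,230))])
for X in ((.5728,-.2573),):
  for k in (-.035,.035):
    P=np.array([X[0]+k+.0013,X[1]+.0245-.052*k,.143]); print(proj("top",P))
for k in (-.035,.035): print("spent",proj("top",(.5722+.0015+k,-.2565+.03-.05*k,.12)))
E
```

```text
[(190, 5), (191, 5), (192, 5), (193, 8), (194, 10), (195, 20), (196, 35), (197, 44), (198, 51), (199, 52), (200, 54), (201, 51), (218, 42), (219, 39), (220, 38), (221, 36), (222, 39), (223, 39), (224, 26), (225, 13), (226, 7), (227, 6), (228, 6), (229, 7)]
[(190, 5), (191, 7), (192, 6), (193, 5), (194, 6), (195, 7), (196, 12), (197, 27), (198, 43), (199, 50), (200, 51), (201, 50), (218, 59), (219, 59), (220, 61), (221, 57), (222, 56), (223, 58), (224, 49), (225, 31), (226, 13), (227, 6), (228, 5), (229, 4)]
[401.6753 224.8425]
[402.9705 194.9464]
spent [396.9921 225.1927]
spent [398.2275 195.9442]
```

```bash
python3 -m inch '[[[0.02,0,0.25,0,0,0,0.4],[0,0,0.25,0,0,0,0.4],[0,0,0,0,0,0,0.4],[0,0,0,0,0,0,0.4]]]' 60; python3 -m inch '[[[0,0,0.06,0,0,0,0.4],[0,0,0,0,0,0,0.4]]]';python3 -m inch '[[[0,0,0.05,0,0,0,0.4],[0,0,0,0,0,0,0.4]]]'
```

```text
time: 17.0
tool_pos: [0.5727, -0.2561, 0.1031]
orientation: [[0.052, 0.999, -0.0], [0.999, -0.052, 0.0], [0.0, -0.0, -1.0]]
force: [0.2, 0.1, -1.8]
width: 0.0447
time: 17.25
tool_pos: [0.5726, -0.256, 0.1008]
orientation: [[0.052, 0.999, -0.0], [0.999, -0.052, 0.0], [0.0, -0.0, -1.0]]
force: [-0.0, 0.0, -2.1]
width: 0.0446
time: 17.5
tool_pos: [0.5725, -0.256, 0.0987]
orientation: [[0.052, 0.999, -0.0], [0.999, -0.052, 0.0], [0.0, -0.0, -1.0]]
force: [0.5, 0.0, -1.8]
width: 0.0445
```

```bash
python3 -m inch '[[[0,0,0.04,0,0,0,0.4],[0,0,0,0,0,0,0.4]]]';python3 -m inch '[[[0,0,0.03,0,0,0,0.4],[0,0,0,0,0,0,0.4]]]'
```

```text
time: 17.75
tool_pos: [0.5726, -0.256, 0.0971]
orientation: [[0.052, 0.999, -0.0], [0.999, -0.052, 0.0], [0.0, -0.0, -1.0]]
force: [0.2, 0.8, -2.8]
width: 0.0444
time: 18.0
tool_pos: [0.5728, -0.2561, 0.0962]
orientation: [[0.052, 0.999, 0.0], [0.999, -0.052, 0.0], [0.0, 0.0, -1.0]]
force: [0.4, -0.3, -0.9]
width: 0.0448
```

```bash
python3 -m inch '[[[0,0,0.03,0,0,0,0.4],[0,0,0,0,0,0,0.4]]]'
```

```text
time: 18.25
tool_pos: [0.5727, -0.2561, 0.0961]
orientation: [[0.052, 0.999, 0.0], [0.999, -0.052, 0.0], [0.0, 0.0, -1.0]]
force: [-3.3, 0.7, 6.1]
width: 0.045
```

```bash
python3 -m inch '[[[0,0,-0.18,0,0,0,0.4],[0,0,0,0,0,0,0.4],[0,0,0,0,0,0,0.4]]]'; python3 -m inch '[[[0,0,0,0,0,0,0.55],[0,0,0.01,0,0,0,0.58],[0,0,0.01,0,0,0,0.61],[0,0,0.01,0,0,0,0.64],[0,0,0.01,0,0,0,0.67],[0,0,0,0,0,0,0.67]]]' 30; python3 - <<'E'
from h import *
a,_=snap('scene','10'); b,_=snap('top','10')
crop(a,205,150,295,240,8,'pics/c16.png'); crop(b,375,180,435,240,10,'pics/c17.png')
E
```

```text
time: 18.62
tool_pos: [0.5726, -0.256, 0.1019]
orientation: [[0.052, 0.999, -0.0], [0.999, -0.052, 0.0], [0.0, -0.0, -1.0]]
force: [-0.1, 0.1, -3.1]
width: 0.0444
time: 19.38
tool_pos: [0.5726, -0.2561, 0.1004]
orientation: [[0.052, 0.999, -0.0], [0.999, -0.052, 0.0], [0.0, -0.0, -1.0]]
force: [-0.3, -0.1, -2.1]
width: 0.0573
```

View pics/c16.png

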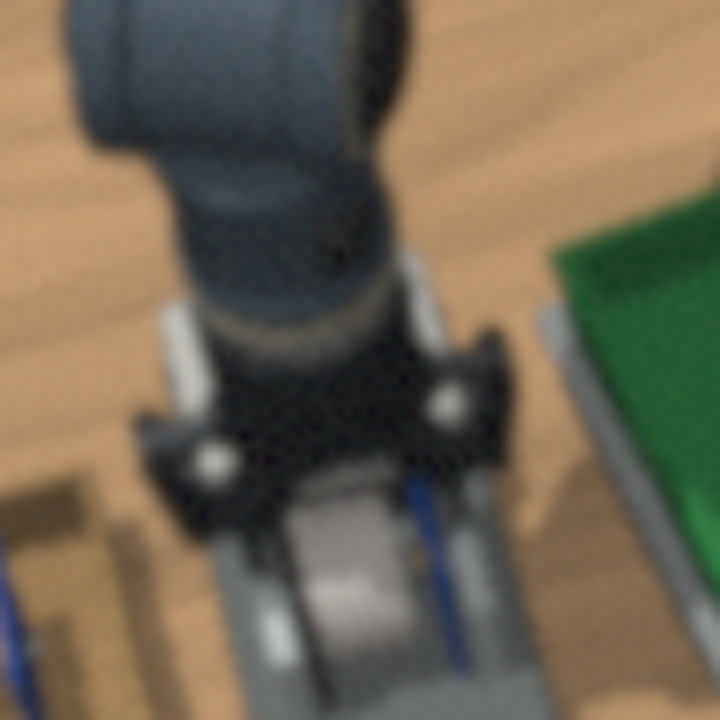

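View pics/c17.png

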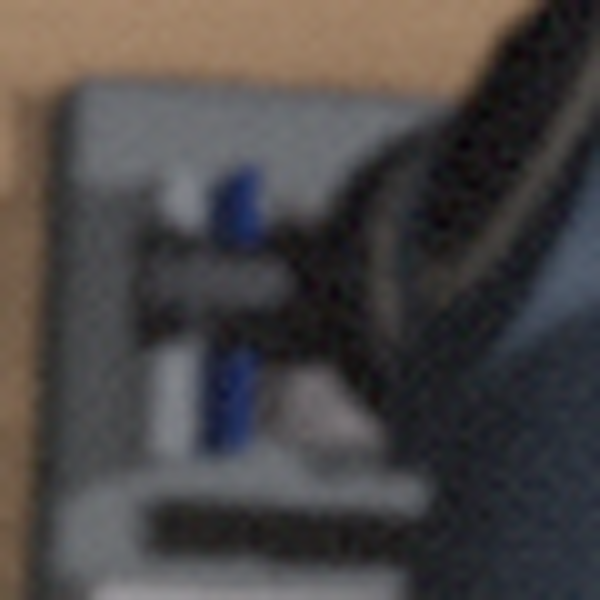

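```bash
python3 -m inch '[[[0,0,0.01,0,0,0,0.7],[0,0,0.01,0,0,0,0.73],[0,0,0,0,0,0,0.77],[0,0,0,0,0,0,0.8],[0,0,0,0,0,0,0.8]]]' 30; python3 -m inch '[[[0,0,-0.2,0,0,0,0.85],[0,0,-0.5,0,0,0,0.9],[0,0,-1,0,0,0,1],[0,0,-1,0,0,0,1],[1,-0.5,0,0,0,0,1],[1,-0.5,0,0,0,0,1],[1,-0.5,0,0,0,0,1],[1,-0.5,0,0,0,0,1]]]'; python3 - <<'E'
from h import *
a,_=snap('scene','11'); b,_=snap('top','11')
crop(a,205,160,295,250,8,'pics/c18.png'); crop(b,375,180,435,240,10,'pics/c19.png')
E
```

```text
time: 20.1
tool_pos: [0.5728, -0.2561, 0.0998]
orientation: [[0.052, 0.999, 0.0], [0.999, -0.052, -0.0], [0.0, 0.0, -1.0]]
force: [0.6, -0.7, 0.5]
width: 0.0682
time: 21.1
tool_pos: [0.5006, -0.0909, 0.2084]
orientation: [[0.052, 0.999, 0.001], [0.999, -0.052, 0.0], [0.0, 0.001, -1.0]]
force: [0.4, 0.4, 0.6]
width: 0.0851
```

View pics/c18.png

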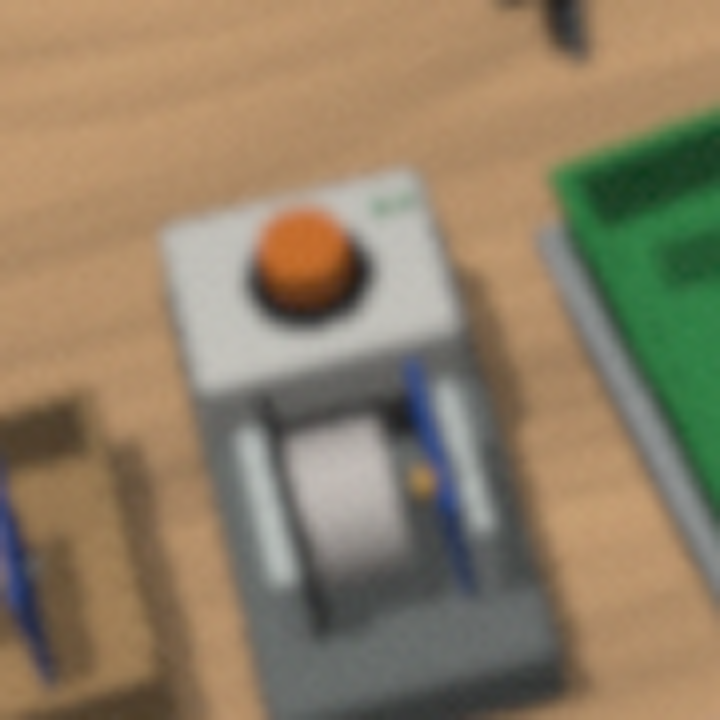

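View pics/c19.png

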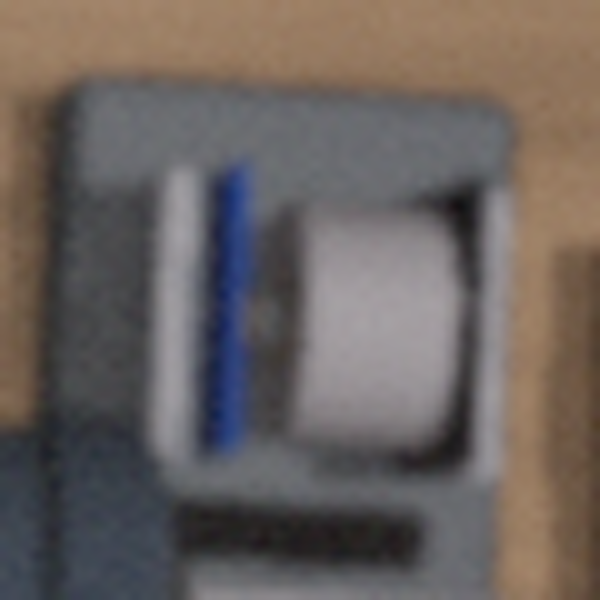

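```bash
cat >> h.py <<'E'
def tubs():
    b,d=viewer.snapshot("top"); b=np.ascontiguousarray(b[:,:,::-1]); h=cv2.cvtColor(b,cv2.COLOR_BGR2HSV)
    m=cv2.inRange(h,(22,100,90),(38,255,255)); m[:,480:]=0; m=cv2.morphologyEx(m,cv2.MORPH_CLOSE,np.ones((7,7)))
    k,l,s,c=cv2.connectedComponentsWithStats(m)
    for i in range(1,k):
        if s[i,4]>80:
            cc=s[i,:2]+(s[i,2:4]-1)/2
            print("tub bbox",s[i].tolist(),"tbl",np.round(ray("top",*cc,.07),4),np.round(ray("top",*c[i],.07),4),"crate",np.round(ray("top",*cc,.134),4))
    return b
E
python3 - <<'E'
from h import *
b=tubs(); cv2.imwrite("pics/top12.png",b); crop(b,130,150,390,310,3,"pics/c20.png")
b0=cv2.imread("pics/top0.png"); h=cv2.cvtColor(b0,cv2.COLOR_BGR2HSV); m=cv2.inRange(h,(50,100,40),(85,255,255)); m[:,:240]=0; m[:,380:]=0
m=cv2.morphologyEx(m,cv2.MORPH_CLOSE,np.ones((5,5))); m=cv2.morphologyEx(m,cv2.MORPH_OPEN,np.ones((5,5)))
c=max(cv2.findContours(m,0,2)[0],key=cv2.contourArea); r=cv2.minAreaRect(c); print(r)
P=[ray("top",*p,.106) for p in cv2.boxPoints(r)]; print(np.round(P,4),np.round(np.mean(P,0),4))
E
```

```text
tub bbox [159, 214, 28, 21, 342] tbl [0.5376 0.3239 0.07  ] [0.5371 0.3292 0.07  ] crate [0.5363 0.3043 0.134 ]
tub bbox [210, 220, 21, 21, 287] tbl [0.5238 0.2057 0.07  ] [0.5237 0.2058 0.07  ] crate [0.5233 0.193  0.134 ]
tub bbox [151, 264, 29, 21, 338] tbl [0.4147 0.3379 0.07  ] [0.414  0.3441 0.07  ] crate [0.4206 0.3175 0.134 ]
tub bbox [204, 268, 21, 20, 292] tbl [0.4071 0.2173 0.07  ] [0.4072 0.2164 0.07  ] crate [0.4135 0.204  0.134 ]
((311.82275390625, 214.824462890625), (89.09502410888672, 95.89214324951172), 84.95755004882812)
[[ 0.6586  0.1048  0.106 ]
 [ 0.6817 -0.1277  0.106 ]
 [ 0.4669 -0.1466  0.106 ]
 [ 0.445   0.082   0.106 ]] [ 0.563  -0.0219  0.106 ]
```

View pics/c20.png

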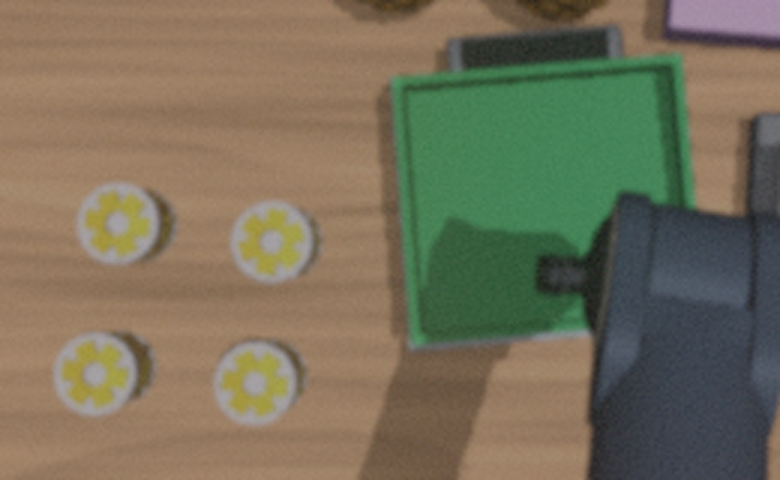

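```bash
python3 -m inch '[[[0,0,0,0,0,-0.193,1],[1,0.2,0,0,0,0,1],[1,0.2,0,0,0,0,1],[1,0.2,0,0,0,0,1],[1,0.2,0,0,0,0,1],[1,0.2,0,0,0,0,1],[1,0.2,0.5,0,0,0,1],[1,0.1,1,0,0,0,1],[0.3,0,0.5,0,0,0,1],[0,0,0,0,0,0,1]]]' 60
```

```text
time: 22.5
tool_pos: [0.5235, 0.2033, 0.1263]
orientation: [[-0.1, 0.995, -0.003], [0.995, 0.1, -0.002], [-0.001, -0.003, -1.0]]
force: [-0.0, -0.3, -0.4]
width: 0.0854
```

```bash
python3 -m inch '[[[0.06,0.02,1,0,0,0,1],[0,0,1,0,0,0,1],[0,0,0.45,0,0,0,1],[0,0,0,0,0,0,0.85],[0,0,0,0,0,0,0.5],[0,0,0,0,0,0,0.5],[0,0,0,0,0,0,0.5],[0,0,0,0,0,0,0.5]]]' 60
```

```text
time: 23.5
tool_pos: [0.5257, 0.2063, 0.0314]
orientation: [[-0.099, 0.995, 0.003], [0.995, 0.099, 0.001], [0.001, 0.003, -1.0]]
force: [0.6, -0.6, 5.4]
width: 0.063
```

```bash
python3 -m inch '[[[0,0,-0.5,0,0,0,0.5],[0,0,-1,0,0,0,0.5],[0,0,-1,0,0,0,0.5],[0,0,-0.8,0,0,0,0.5],[-0.5,0.1,0,0,0,0,0.5],[-1,0.2,0,0,0,0,0.5],[-1,0.2,0,0,0,0,0.5],[-1,0.25,0,0,0,0,0.5],[-1,0.25,0,0,0,0,0.5],[-1,0.25,0,0,0,0,0.5]]]' 60;python3 -m inch '[[[-0.8,0.2,0,0,0,0,0.5],[-0.7,0.1,0,0,0,0,0.5],[0,0,0.2,0,0,0,0.5],[0,0,0,0,0,0,0.5]]]'; python3 -c "
from h import *
a,_=snap('scene','13'); crop(a,255,110,405,250,5,'pics/c21.png')"
```

```text
time: 24.75
tool_pos: [0.5955, -0.0089, 0.1613]
orientation: [[-0.1, 0.995, -0.001], [0.995, 0.1, 0.0], [0.0, -0.001, -1.0]]
force: [0.8, -0.4, -2.4]
width: 0.0626
time: 25.25
tool_pos: [0.6125, -0.0651, 0.1524]
orientation: [[-0.101, 0.995, -0.003], [0.995, 0.101, 0.001], [0.002, -0.003, -1.0]]
force: [-0.2, 0.9, -3.0]
width: 0.0627
```

View pics/c21.png

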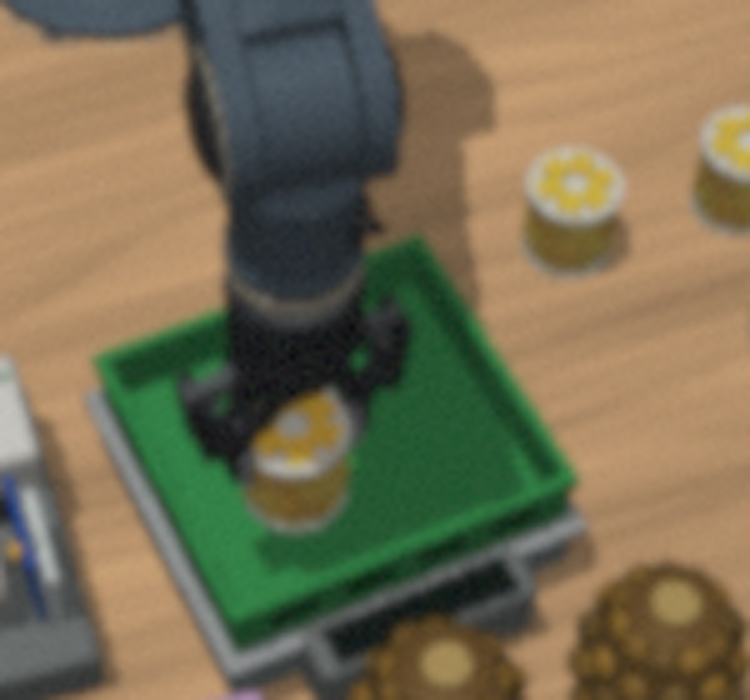

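```bash
python3 -m inch '[[[0,0.08,0.6,0,0,0,0.5],[0,0,0.5,0,0,0,0.5],[0,0,0.25,0,0,0,0.5],[0,0,0,0,0,0,0.5],[0,0,0,0,0,0,0.5]]]' 60;python3 -m inch '[[[0,0,0.06,0,0,0,0.5],[0,0,0,0,0,0,0.5]]]'
```

```text
time: 25.92
tool_pos: [0.6177, -0.0658, 0.1006]
orientation: [[-0.1, 0.995, 0.002], [0.995, 0.1, 0.0], [-0.0, 0.002, -1.0]]
force: [-0.1, 1.2, -3.6]
width: 0.063
time: 26.18
tool_pos: [0.6171, -0.0661, 0.0975]
orientation: [[-0.1, 0.995, 0.0], [0.995, 0.1, 0.0], [0.0, 0.0, -1.0]]
force: [-0.2, 0.5, -3.6]
width: 0.0628
```

```bash
python3 -m inch '[[[0,0,0.06,0,0,0,0.5],[0,0,0,0,0,0,0.5],[0,0,0,0,0,0,0.8],[0,0,0,0,0,0,0.86],[0,0,0,0,0,0,0.86],[0,0,-0.6,0,0,0,0.86],[0,0,-1,0,0,0,0.9],[0,0,-0.7,0,0,0,1]]]' 60; python3 -c "
from h import *
a,_=snap('scene','14'); crop(a,255,110,445,250,4,'pics/c22.png')
b=tubs(); crop(b,140,150,380,300,3,'pics/c23.png')"
```

```text
time: 27.18
tool_pos: [0.6176, -0.0661, 0.1886]
orientation: [[-0.1, 0.995, 0.002], [0.995, 0.1, -0.0], [-0.0, 0.002, -1.0]]
force: [0.6, 0.2, 0.5]
width: 0.0854
tub bbox [159, 214, 28, 21, 340] tbl [0.5376 0.3239 0.07  ] [0.5372 0.3294 0.07  ] crate [0.5363 0.3043 0.134 ]
tub bbox [151, 265, 29, 20, 288] tbl [0.4135 0.3378 0.07  ] [0.4137 0.3433 0.07  ] crate [0.4194 0.3174 0.134 ]
tub bbox [204, 268, 21, 20, 299] tbl [0.4071 0.2173 0.07  ] [0.4067 0.2164 0.07  ] crate [0.4135 0.204  0.134 ]
```

View pics/c22.png

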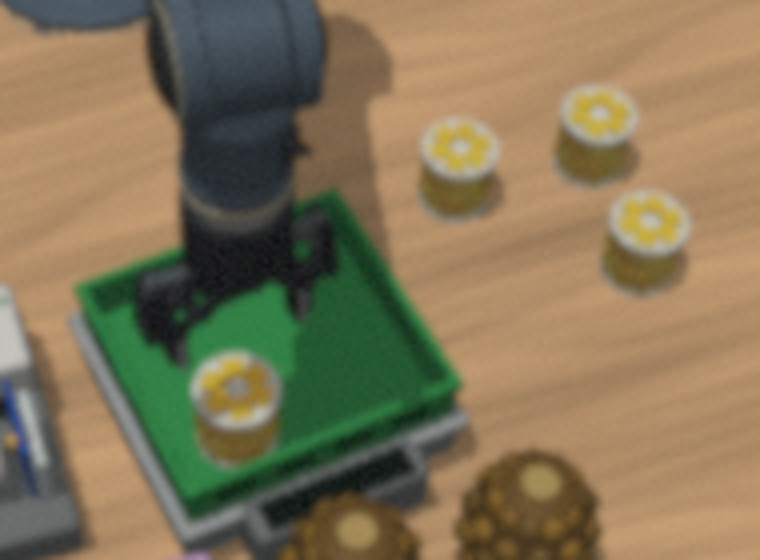

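View pics/c23.png

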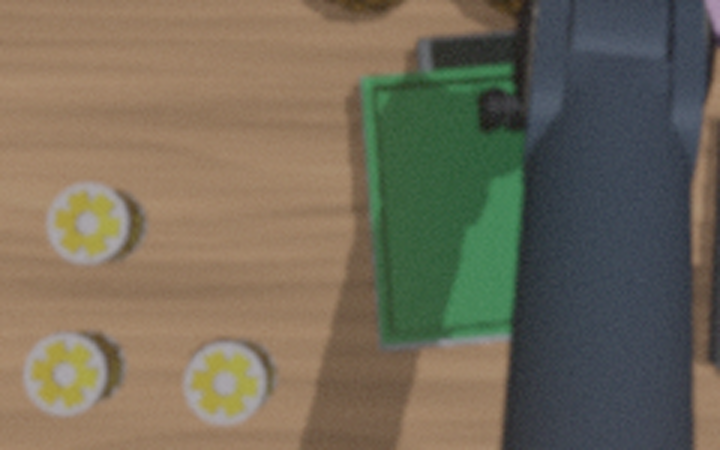

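```bash
python3 -m inch '[[[0.6,0,0,0,0,0,1],[1,-0.1,0,0,0,0,1],[1,-0.1,0,0,0,0,1],[1,-0.1,0,0,0,0,1],[1,-0.1,0,0,0,0,1],[1,-0.1,0,0,0,0,1],[1,-0.1,0,0,0,0,1],[1,-0.1,0,0,0,0,1],[1,-0.1,0,0,0,0,1],[1,-0.1,0.5,0,0,0,1]]]' 60;python3 -m inch '[[[0.6,-0.1,1,0,0,0,1],[0,0,0.4,0,0,0,1],[0,0,0,0,0,0,1],[0,0,0,0,0,0,1]]]'
```

```text
time: 28.52
tool_pos: [0.5432, 0.3141, 0.1671]
orientation: [[-0.1, 0.995, 0.002], [0.995, 0.1, 0.001], [0.001, 0.002, -1.0]]
force: [1.3, 0.5, 0.2]
width: 0.0849
time: 29.02
tool_pos: [0.5382, 0.3345, 0.112]
orientation: [[-0.097, 0.995, 0.002], [0.995, 0.097, 0.0], [0.0, 0.002, -1.0]]
force: [0.3, -0.1, 0.6]
width: 0.0854
```

```bash
python3 -m inch '[[[0,-0.02,1,0,0,0,1],[0,0,0.8,0,0,0,1],[0,0,0.25,0,0,0,1],[0,0,0,0,0,0,0.85],[0,0,0,0,0,0,0.5],[0,0,0,0,0,0,0.5],[0,0,0,0,0,0,0.5],[0,0,0,0,0,0,0.5]]]' 60
```

```text
time: 30.02
tool_pos: [0.5373, 0.3365, 0.0309]
orientation: [[-0.099, 0.995, 0.003], [0.995, 0.099, 0.002], [0.002, 0.003, -1.0]]
force: [0.1, -0.6, 6.3]
width: 0.0627
```

```bash
python3 -m inch '[[[0,0,-0.5,0,0,0,0.5],[0,0,-1,0,0,0,0.5],[0,0,-1,0,0,0,0.5],[0,0,-0.8,0,0,0,0.5],[-0.5,0.1,0,0,0,0,0.5],[-1,0.1,0,0,0,0,0.5],[-1,0.1,0,0,0,0,0.5],[-1,0.15,0,0,0,0,0.5],[-1,0.15,0,0,0,0,0.5],[-1,0.15,0,0,0,0,0.5]]]' 60;python3 -m inch '[[[-1,0.1,0,0,0,0,0.5],[-0.8,0.1,0,0,0,0,0.5],[-0.4,0,0,0,0,0,0.5],[0,0,0.2,0,0,0,0.5],[0,0,0,0,0,0,0.5]]]'; python3 -c "
from h import *
a,_=snap('scene','15'); crop(a,255,110,405,250,5,'pics/c24.png')"
```

```text
time: 31.28
tool_pos: [0.5865, 0.1167, 0.1594]
orientation: [[-0.098, 0.995, -0.003], [0.995, 0.098, -0.001], [-0.001, -0.003, -1.0]]
force: [0.7, -0.0, -1.9]
width: 0.0628
time: 31.9
tool_pos: [0.6029, 0.035, 0.1515]
orientation: [[-0.102, 0.995, -0.003], [0.995, 0.102, 0.001], [0.001, -0.003, -1.0]]
force: [-0.2, 0.0, -2.8]
width: 0.0625
```

View pics/c24.png

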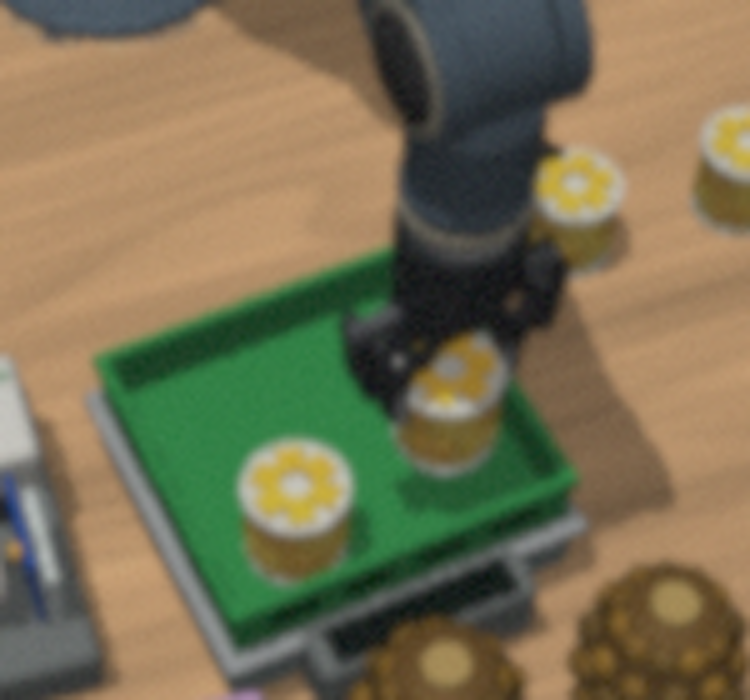

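```bash
python3 -m inch '[[[-0.02,0.04,0.6,0,0,0,0.5],[0,0,0.5,0,0,0,0.5],[0,0,0.25,0,0,0,0.5],[0,0,0.06,0,0,0,0.5],[0,0,0,0,0,0,0.5],[0,0,0,0,0,0,0.5]]]' 60
```

```text
time: 32.7
tool_pos: [0.6065, 0.0327, 0.0973]
orientation: [[-0.1, 0.995, 0.002], [0.995, 0.1, 0.0], [0.0, 0.002, -1.0]]
force: [-0.3, -0.1, -2.1]
width: 0.0625
```

Close to the floor; 2 mm more, release, and go up.

```bash
python3 -m inch '[[[0,0,0.06,0,0,0,0.5],[0,0,0,0,0,0,0.5],[0,0,0,0,0,0,0.8],[0,0,0,0,0,0,0.86],[0,0,0,0,0,0,0.86],[0,0,-0.6,0,0,0,0.86],[0,0,-1,0,0,0,0.9],[0,0,-0.7,0,0,0,1]]]' 60; python3 -c "
from h import *
a,_=snap('scene','16'); crop(a,255,110,445,250,4,'pics/c25.png')
b=tubs()"
```

```text
time: 33.7
tool_pos: [0.6064, 0.0326, 0.1877]
orientation: [[-0.1, 0.995, 0.001], [0.995, 0.1, 0.0], [0.0, 0.001, -1.0]]
force: [0.1, 0.0, 0.1]
width: 0.0855
tub bbox [321, 182, 21, 21, 266] tbl [ 0.6214 -0.0697  0.07  ] [ 0.6215 -0.0695  0.07  ] crate [ 0.6152 -0.0663  0.134 ]
tub bbox [151, 264, 29, 21, 350] tbl [0.4147 0.3379 0.07  ] [0.4139 0.3432 0.07  ] crate [0.4206 0.3175 0.134 ]
tub bbox [204, 268, 22, 20, 295] tbl [0.4071 0.2161 0.07  ] [0.4072 0.2163 0.07  ] crate [0.4135 0.2028 0.134 ]
```

View pics/c25.png

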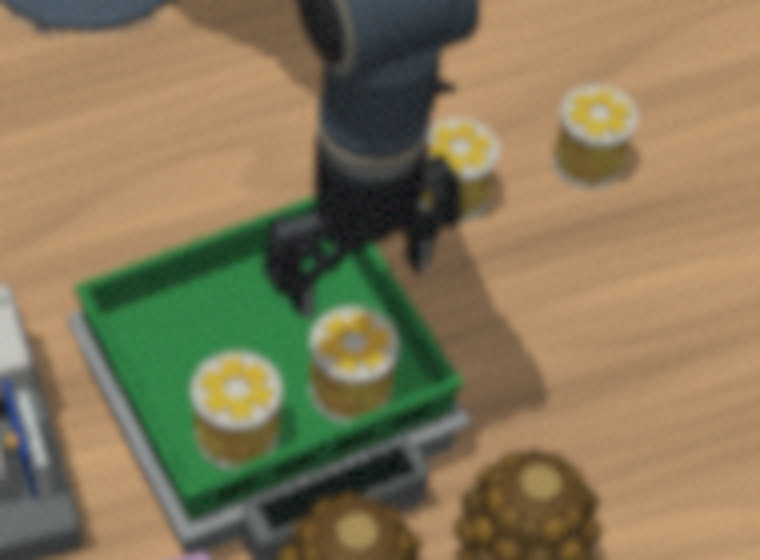

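```bash
python3 -m inch '[[[1,-0.5,0,0,0,0,1],[1,-1,0,0,0,0,1],[1,-1,0,0,0,0,1],[1,-1,0,0,0,0,1],[1,-1,0.5,0,0,0,1],[0,0,1,0,0,0,1],[0,0,0.4,0,0,0,1],[0,0,0,0,0,0,1],[0,0,0,0,0,0,1]]]' 60
```

```text
time: 34.92
tool_pos: [0.4073, 0.2137, 0.1103]
orientation: [[-0.099, 0.995, 0.0], [0.995, 0.099, 0.0], [0.0, 0.0, -1.0]]
force: [-0.7, -0.4, 0.9]
width: 0.0852
```

```bash
python3 -m inch '[[[0.06,0,1,0,0,0,1],[0,0,0.8,0,0,0,1],[0,0,0.22,0,0,0,1],[0,0,0,0,0,0,0.85],[0,0,0,0,0,0,0.5],[0,0,0,0,0,0,0.5],[0,0,0,0,0,0,0.5],[0,0,0,0,0,0,0.5]]]' 60
```

```text
time: 35.92
tool_pos: [0.4078, 0.2167, 0.0308]
orientation: [[-0.099, 0.995, 0.003], [0.995, 0.099, 0.002], [0.001, 0.003, -1.0]]
force: [-1.3, -0.7, 7.4]
width: 0.0629
```

```bash
python3 -m inch '[[[0,0,-0.5,0,0,0,0.5],[0,0,-1,0,0,0,0.5],[0,0,-1,0,0,0,0.5],[0,0,-0.8,0,0,0,0.5],[-0.5,0.3,0,0,0,0,0.5],[-1,0.4,0,0,0,0,0.5],[-1,0.3,0,0,0,0,0.5],[-1,0.3,0,0,0,0,0.5],[-1,0.3,0,0,0,0,0.5],[-1,0.3,0,0,0,0,0.5]]]' 60;python3 -m inch '[[[-1,0.15,0,0,0,0,0.5],[-0.7,0,0,0,0,0,0.5],[-0.35,0,0,0,0,0,0.5],[0,0,0.2,0,0,0,0.5],[0,0,0,0,0,0,0.5]]]'; python3 -c "
from h import *
a,_=snap('scene','17'); crop(a,255,110,405,250,5,'pics/c26.png')"
```

```text
time: 37.17
tool_pos: [0.5039, 0.0034, 0.1614]
orientation: [[-0.1, 0.995, -0.001], [0.995, 0.1, 0.0], [0.0, -0.0, -1.0]]
force: [0.8, 1.5, -2.1]
width: 0.0631
time: 37.8
tool_pos: [0.5175, -0.0746, 0.1523]
orientation: [[-0.102, 0.995, -0.002], [0.995, 0.102, 0.001], [0.001, -0.002, -1.0]]
force: [-0.3, -0.3, -2.7]
width: 0.0627
```

View pics/c26.png

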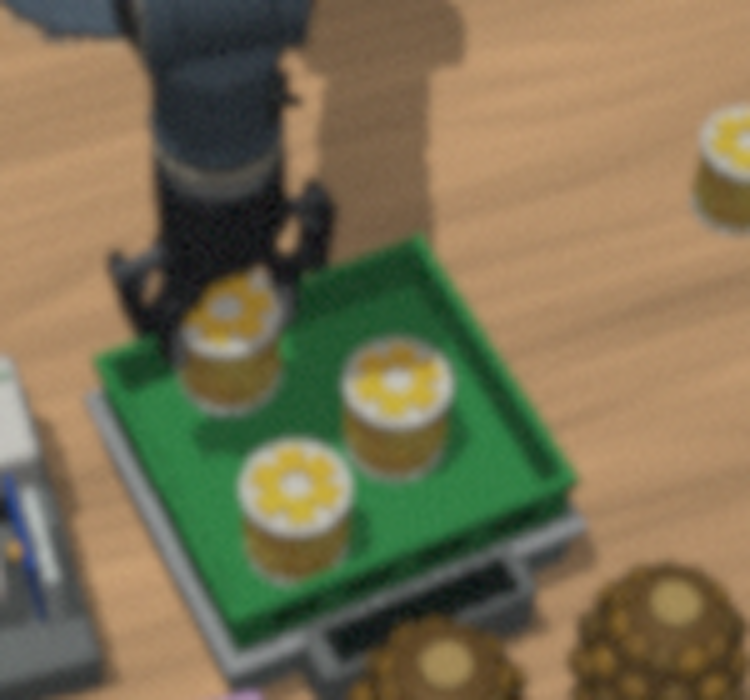

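```bash
python3 -m inch '[[[-0.02,0.06,0.6,0,0,0,0.5],[0,0,0.5,0,0,0,0.5],[0,0,0.25,0,0,0,0.5],[0,0,0.06,0,0,0,0.5],[0,0,0,0,0,0,0.5],[0,0,0,0,0,0,0.5]]]' 60; python3 -m inch '[[[0,0,0.06,0,0,0,0.5],[0,0,0,0,0,0,0.5],[0,0,0,0,0,0,0.8],[0,0,0,0,0,0,0.86],[0,0,0,0,0,0,0.86],[0,0,-0.6,0,0,0,0.86],[0,0,-1,0,0,0,0.9],[0,0,-0.7,0,0,0,1]]]' 60; python3 -c "
from h import *
a,_=snap('scene','18'); crop(a,255,110,445,250,4,'pics/c27.png')
b=tubs()"
```

```text
time: 38.6
tool_pos: [0.5214, -0.0769, 0.0976]
orientation: [[-0.1, 0.995, 0.001], [0.995, 0.1, 0.0], [-0.0, 0.001, -1.0]]
force: [0.3, 0.2, -2.5]
width: 0.0626
time: 39.6
tool_pos: [0.5213, -0.0769, 0.1881]
orientation: [[-0.1, 0.995, 0.001], [0.995, 0.1, 0.0], [-0.0, 0.001, -1.0]]
force: [-0.1, 0.5, 0.1]
width: 0.0855
tub bbox [321, 182, 21, 20, 255] tbl [ 0.6227 -0.0697  0.07  ] [ 0.6221 -0.0699  0.07  ] crate [ 0.6164 -0.0663  0.134 ]
tub bbox [284, 204, 22, 19, 248] tbl [0.5679 0.0212 0.07  ] [0.5688 0.0203 0.07  ] crate [0.5648 0.0193 0.134 ]
tub bbox [151, 264, 28, 21, 344] tbl [0.4147 0.3391 0.07  ] [0.4138 0.3436 0.07  ] crate [0.4206 0.3186 0.134 ]
```

View pics/c27.png

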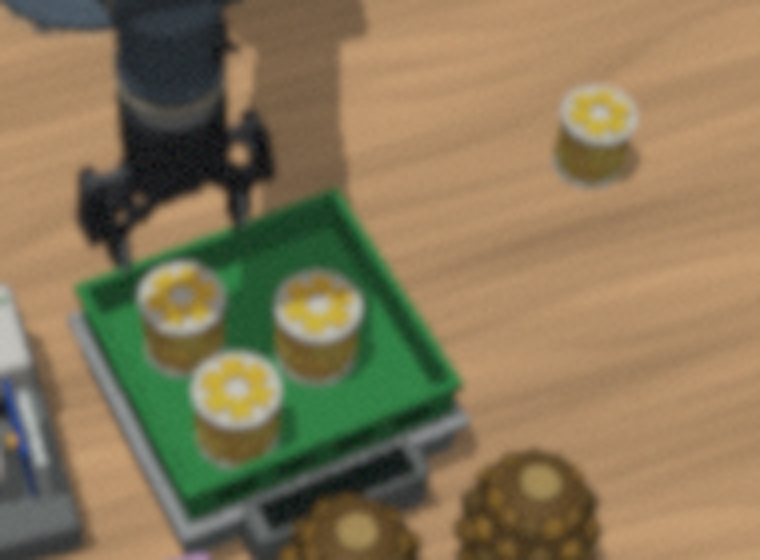

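The tub I set down second has been knocked to (0.565, 0.019), but it is still upright in the crate. The near-left corner is still free, so the fourth tub goes there.

```bash
python3 -m inch '[[[0.6,0,0,0,0,0,1],[1,0,0,0,0,0,1],[1,-0.1,0,0,0,0,1],[1,-0.2,0,0,0,0,1],[1,-0.2,0,0,0,0,1],[1,-0.2,0,0,0,0,1],[1,-0.2,0,0,0,0,1],[1,-0.2,0,0,0,0,1],[1,-0.2,0,0,0,0,1],[1,-0.2,0.2,0,0,0,1]]]' 60;python3 -m inch '[[[1,-0.1,0.7,0,0,0,1],[0.25,0,1,0,0,0,1],[0,0,0,0,0,0,1],[0,0,0,0,0,0,1]]]'; python3 -c "
from h import *
a,_=snap('scene','19'); crop(a,345,90,445,190,5,'pics/c28.png')"
```

```text
time: 40.95
tool_pos: [0.4223, 0.3004, 0.178]
orientation: [[-0.1, 0.995, 0.0], [0.995, 0.1, 0.0], [0.0, 0.0, -1.0]]
force: [-0.1, -0.0, 0.0]
width: 0.0855
time: 41.45
tool_pos: [0.4145, 0.3479, 0.111]
orientation: [[-0.098, 0.995, 0.0], [0.995, 0.098, -0.0], [-0.0, 0.0, -1.0]]
force: [0.8, 0.0, 0.5]
width: 0.0858
```

View pics/c28.png

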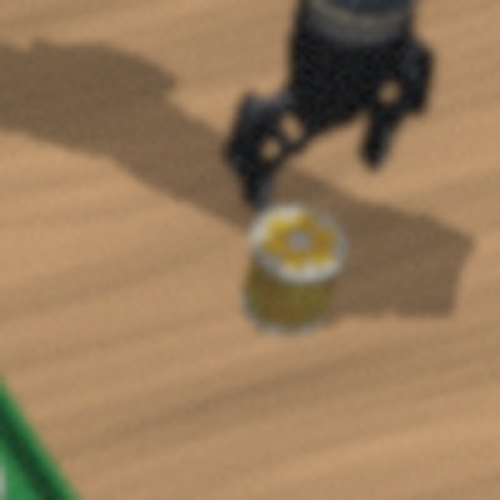

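Well aligned over the tub. I'll grip this one slightly higher, with the TCP at about 0.036.

```bash
python3 -m inch '[[[0,0,1,0,0,0,1],[0,0,0.7,0,0,0,1],[0,0,0.14,0,0,0,1],[0,0,0,0,0,0,0.85],[0,0,0,0,0,0,0.5],[0,0,0,0,0,0,0.5],[0,0,0,0,0,0,0.5],[0,0,0,0,0,0,0.5]]]' 60
```

```text
time: 42.5
tool_pos: [0.4152, 0.3496, 0.0389]
orientation: [[-0.099, 0.995, 0.003], [0.995, 0.099, 0.003], [0.002, 0.003, -1.0]]
force: [-0.4, -0.5, 6.8]
width: 0.0626
```

```bash
python3 -m inch '[[[0,0,-0.5,0,0,0,0.5],[0,0,-1,0,0,0,0.5],[0,0,-1,0,0,0,0.5],[0,0,-0.8,0,0,0,0.5],[-0.5,0.2,0,0,0,0,0.5],[-1,0.2,0,0,0,0,0.5],[-1,0.2,0,0,0,0,0.5],[-1,0.2,0,0,0,0,0.5],[-1,0.1,0,0,0,0,0.5],[-1,0.1,0,0,0,0,0.5]]]' 60;python3 -m inch '[[[-1,0.1,0,0,0,0,0.5],[-1,0,0,0,0,0,0.5],[-0.7,0.05,0,0,0,0,0.5],[0,0,0.2,0,0,0,0.5],[0,0,0,0,0,0,0.5],[0,0,0,0,0,0,0.5]]]'; python3 -c "
from h import *
tubs()
a,_=snap('scene','20'); crop(a,255,110,405,250,5,'pics/c29.png')"
```

```text
time: 43.75
tool_pos: [0.4755, 0.1322, 0.1692]
orientation: [[-0.1, 0.995, 0.0], [0.995, 0.1, 0.0], [0.0, 0.0, -1.0]]
force: [1.0, 0.5, -3.0]
width: 0.0626
time: 44.5
tool_pos: [0.4921, 0.028, 0.1609]
orientation: [[-0.102, 0.995, -0.0], [0.995, 0.102, 0.001], [0.001, -0.0, -1.0]]
force: [-0.0, 0.7, -3.0]
width: 0.0626
tub bbox [321, 182, 21, 21, 263] tbl [ 0.6214 -0.0697  0.07  ] [ 0.6214 -0.0698  0.07  ] crate [ 0.6152 -0.0663  0.134 ]
tub bbox [284, 204, 22, 20, 288] tbl [0.5666 0.0212 0.07  ] [0.5687 0.0219 0.07  ] crate [0.5636 0.0193 0.134 ]
tub bbox [325, 222, 22, 21, 270] tbl [ 0.5215 -0.0814  0.07  ] [ 0.5205 -0.0814  0.07  ] crate [ 0.5211 -0.0773  0.134 ]
```

View pics/c29.png

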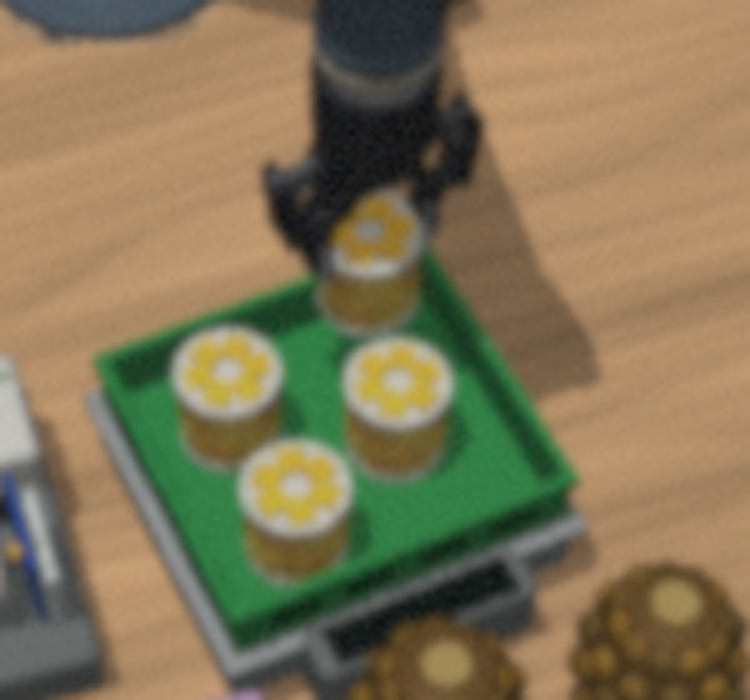

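```bash
python3 -m inch '[[[0,0.04,0.3,0,0,0,0.5],[0,0,0,0,0,0,0.5],[0,0,0,0,0,0,0.5]]]' 60; python3 -m inch '[[[0,0,0.4,0,0,0,0.5],[0,0,0.4,0,0,0,0.5],[0,0,0,0,0,0,0.5]]]'; python3 -m inch '[[[0,0,0.28,0,0,0,0.5],[0,0,0,0,0,0,0.5]]]'
```

```text
time: 44.98
tool_pos: [0.4938, 0.027, 0.1486]
orientation: [[-0.1, 0.995, -0.001], [0.995, 0.1, -0.0], [0.0, -0.001, -1.0]]
force: [0.3, 0.7, -2.5]
width: 0.0625
time: 45.35
tool_pos: [0.4924, 0.0267, 0.1149]
orientation: [[-0.1, 0.995, -0.004], [0.995, 0.1, -0.001], [-0.0, -0.004, -1.0]]
force: [-0.6, 1.0, -3.2]
width: 0.0623
time: 45.6
tool_pos: [0.4934, 0.0269, 0.1049]
orientation: [[-0.1, 0.995, -0.002], [0.995, 0.1, -0.0], [0.0, -0.002, -1.0]]
force: [0.8, 0.3, -3.3]
width: 0.0624
```

```bash
python3 -m inch '[[[0,0,0.05,0,0,0,0.5],[0,0,0,0,0,0,0.5],[0,0,0,0,0,0,0.8],[0,0,0,0,0,0,0.85],[0,0,0,0,0,0,0.85],[0,0,-0.4,0,0,0,0.85],[0,0,-1,0,0,0,0.9],[0,0,-0.9,0,0,0,0.9]]]' 60; python3 -m inch '[[[-0.8,-0.2,-0.3,0,0,0,0.9],[-1,-0.2,0,0,0,0,0.9],[-1,-0.2,0,0,0,0,0.9],[-1,-0.2,0,0,0,0,0.9],[-1,-0.2,0,0,0,0,0.5],[-1,0,0,0,0,0,0.2],[-0.7,0,0,0,0,0,0],[0,0,0,0,0,0,0],[0,0,0,0,0,0,0]]]' 40; python3 -c "
from h import *
a,_=snap('scene','21'); b=tubs(); cv2.imwrite('pics/top21.png',b)"
```

```text
time: 46.6
tool_pos: [0.4942, 0.0269, 0.1979]
orientation: [[-0.1, 0.995, 0.001], [0.995, 0.1, 0.0], [0.0, 0.001, -1.0]]
force: [0.4, 0.2, 0.2]
width: 0.0766
time: 47.72
tool_pos: [0.4802, -0.2348, 0.2082]
orientation: [[-0.101, 0.995, 0.0], [0.995, 0.101, 0.001], [0.001, 0.001, -1.0]]
force: [0.4, -0.5, -0.7]
width: -0.0002
tub bbox [321, 182, 21, 21, 264] tbl [ 0.6214 -0.0697  0.07  ] [ 0.6213 -0.0697  0.07  ] crate [ 0.6152 -0.0663  0.134 ]
tub bbox [284, 204, 22, 20, 262] tbl [0.5666 0.0212 0.07  ] [0.5668 0.021  0.07  ] crate [0.5636 0.0193 0.134 ]
tub bbox [325, 222, 22, 21, 279] tbl [ 0.5215 -0.0814  0.07  ] [ 0.5203 -0.0821  0.07  ] crate [ 0.5211 -0.0773  0.134 ]
tub bbox [281, 234, 21, 21, 271] tbl [0.4908 0.0289 0.07  ] [0.4911 0.0292 0.07  ] crate [0.4922 0.0266 0.134 ]
```

View pics/scene21.png

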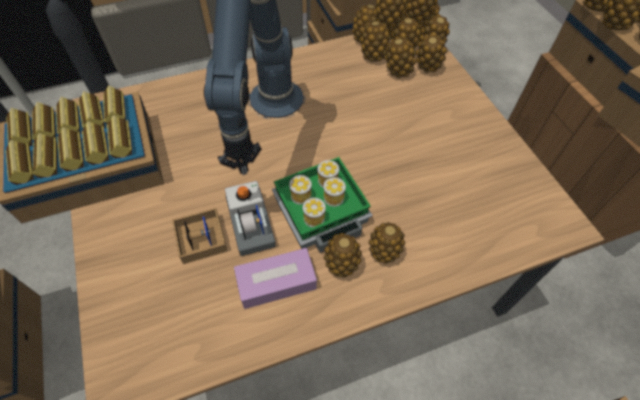

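View pics/top21.png

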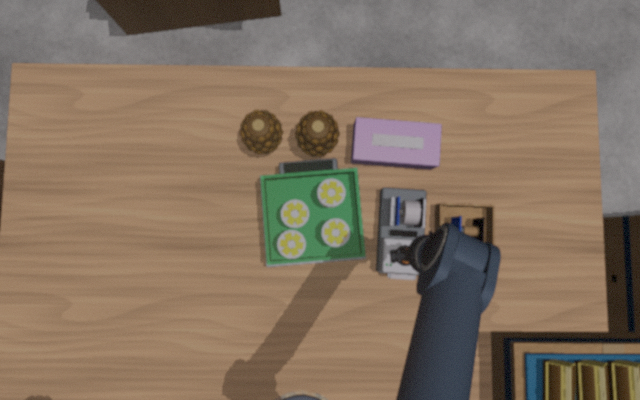

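```bash
python3 -m inch '[[[-0.32,-0.36,0,0,0,0,0],[0,0,0.8,0,0,0,0],[0,0,0.8,0,0,0,0],[0,0,0.4,0,0,0,0],[0,0,0,0,0,0,0],[0,0,0,0,0,0,0]]]' 40; python3 -c "
from h import *
a,_=snap('scene','22'); crop(a,205,140,285,220,8,'pics/c30.png');b,_=snap('top','22'); crop(b,375,220,435,280,9,'pics/c31.png')"
```

```text
time: 48.58
tool_pos: [0.4677, -0.2505, 0.1287]
orientation: [[-0.1, 0.995, 0.002], [0.995, 0.1, -0.001], [-0.001, 0.002, -1.0]]
force: [0.2, 0.1, -0.0]
width: -0.0
```

View pics/c30.png

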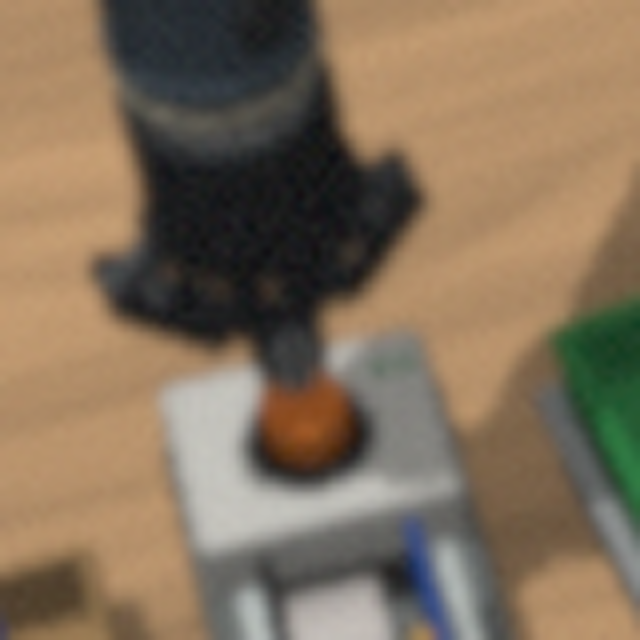

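View pics/c31.png

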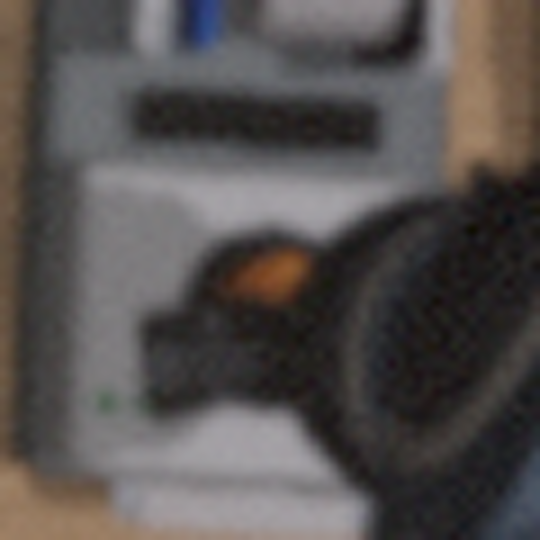

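```bash
python3 - <<'E'
from h import *
for X in ((.4677,-.2505,.1287),(.467,-.249,.11)):
    p=proj("scene",X); q=proj("top",X); print(p,(p-[205,140]+.5)*8,q,(q-[375,220]+.5)*9)
a=cv2.imread("pics/scene11.png"); h=cv2.cvtColor(a,cv2.COLOR_BGR2HSV)
m=cv2.inRange(h,(5,150,110),(22,255,255)); m[:180]=0;m[206:]=0;m[:,:225]=0;m[:,265:]=0
v,u=np.nonzero(m); print(u.min(),u.max(),v.min(),v.max(),[ (r,u[v==r].min(),u[v==r].max()) for r in range(v.min(),v.max()+1)])
b=cv2.imread("pics/top11.png"); h=cv2.cvtColor(b,cv2.COLOR_BGR2HSV)
m=cv2.inRange(h,(5,140,90),(22,255,255)); m[:240]=0;m[275:]=0;m[:,:390]=0;m[:,425:]=0
v,u=np.nonzero(m); print(u.min(),u.max(),v.min(),v.max())
E
```

```text
[240.99475946 186.59940569] [291.95807564 376.79524555] [408.91564747 255.48781583] [309.74082722 323.89034248]
[242.2277211  189.78955172] [301.82176879 402.31641377] [406.48319483 255.39925162] [287.84875351 323.09326455]
238 248 187 195 [(187, np.int64(241), np.int64(244)), (188, np.int64(239), np.int64(246)), (189, np.int64(239), np.int64(247)), (190, np.int64(238), np.int64(247)), (191, np.int64(238), np.int64(248)), (192, np.int64(238), np.int64(247)), (193, np.int64(238), np.int64(247)), (194, np.int64(238), np.int64(246)), (195, np.int64(239), np.int64(245))]
399 413 248 263
```

```bash
python3 -m inch '[[[0.03,0,0.3,0,0,0,0],[0,0,0.1,0,0,0,0],[0,0,0,0,0,0,0],[0,0,0,0,0,0,0]]]' 40;python3 -m inch '[[[0,0,0.05,0,0,0,0],[0,0,0,0,0,0,0]]]'; python3 -m inch '[[[0,0,0.05,0,0,0,0],[0,0,0,0,0,0,0]]]'
```

```text
time: 49.18
tool_pos: [0.467, -0.2488, 0.1117]
orientation: [[-0.1, 0.995, 0.0], [0.995, 0.1, 0.0], [0.0, 0.0, -1.0]]
force: [0.1, 0.3, -0.4]
width: -0.0002
time: 49.42
tool_pos: [0.4671, -0.2489, 0.1098]
orientation: [[-0.1, 0.995, 0.001], [0.995, 0.1, -0.0], [-0.0, 0.0, -1.0]]
force: [-0.2, -0.7, 0.5]
width: -0.0001
time: 49.68
tool_pos: [0.4672, -0.2489, 0.1078]
orientation: [[-0.1, 0.995, 0.001], [0.995, 0.1, -0.0], [-0.0, 0.001, -1.0]]
force: [0.6, -0.3, 1.9]
width: 0.0
```

```bash
python3 -m inch '[[[0,0,0.04,0,0,0,0],[0,0,0,0,0,0,0]]]'; python3 -m inch '[[[0,0,0.025,0,0,0,0],[0,0,0,0,0,0,0]]]'
```

```text
time: 49.92
tool_pos: [0.4671, -0.2489, 0.1061]
orientation: [[-0.1, 0.995, 0.0], [0.995, 0.1, -0.0], [-0.0, 0.0, -1.0]]
force: [1.0, -0.5, 2.7]
width: -0.0004
time: 50.18
tool_pos: [0.4671, -0.2489, 0.1051]
orientation: [[-0.1, 0.995, 0.001], [0.995, 0.1, -0.0], [-0.0, 0.0, -1.0]]
force: [0.6, -0.3, 3.3]
width: 0.0
```

```bash
python3 -m inch '[[[0,0,0.02,0,0,0,0],[0,0,0,0,0,0,0]]]'; python3 -m inch '[[[0,0,0.015,0,0,0,0],[0,0,0,0,0,0,0]]]'
```

```text
time: 50.42
tool_pos: [0.4671, -0.2488, 0.1043]
orientation: [[-0.1, 0.995, 0.0], [0.995, 0.1, -0.0], [-0.0, 0.0, -1.0]]
force: [1.1, -1.3, 3.0]
width: 0.0003
time: 50.68
tool_pos: [0.4671, -0.2489, 0.1041]
orientation: [[-0.1, 0.995, 0.001], [0.995, 0.1, -0.0], [-0.0, 0.001, -1.0]]
force: [-0.4, -0.6, 5.9]
width: -0.0
```

```bash
python3 -m inch '[[[0,0,0,0,0,0,0],[0,0,0,0,0,0,0],[0,0,0,0,0,0,0],[0,0,0,0,0,0,0],[0,0,0,0,0,0,0],[0,0,0,0,0,0,0],[0,0,0,0,0,0,0]]]'; python3 -m inch '[[[0,0,0,0,0,0,0],[0,0,0,0,0,0,0],[0,0,0,0,0,0,0],[0,0,0,0,0,0,0],[0,0,0,0,0,0,0],[0,0,0,0,0,0,0]]]'
```

```text
time: 51.55
tool_pos: [0.4671, -0.2488, 0.1041]
orientation: [[-0.1, 0.995, 0.001], [0.995, 0.1, -0.0], [-0.0, 0.001, -1.0]]
force: [1.1, -0.6, 5.0]
width: 0.0002
time: 52.3
tool_pos: [0.4671, -0.2489, 0.1041]
orientation: [[-0.1, 0.995, 0.001], [0.995, 0.1, -0.0], [-0.0, 0.001, -1.0]]
force: [0.3, -0.8, 5.5]
width: -0.0003
```

```bash
python3 -m inch '[[[0,0,0.1,0,0,0,0],[0,0,0.08,0,0,0,0],[0,0,0,0,0,0,0],[0,0,0,0,0,0,0]]]'
```

```text
time: 52.8
tool_pos: [0.4672, -0.2489, 0.0979]
orientation: [[-0.1, 0.995, 0.001], [0.995, 0.1, 0.0], [0.0, 0.001, -1.0]]
force: [-2.2, 1.3, 13.6]
width: 0.0001
```

```bash
python3 -m inch '[[[0,0,0.03,0,0,0,0],[0,0,0.02,0,0,0,0],[0,0,0,0,0,0,0],[0,0,0,0,0,0,0]]]'
```

```text
time: 53.3
tool_pos: [0.4674, -0.249, 0.0976]
orientation: [[-0.099, 0.995, 0.001], [0.995, 0.099, 0.001], [0.0, 0.002, -1.0]]
force: [-5.8, 2.7, 26.8]
width: 0.0001
```

```bash
python3 -m inch '[[[0,0,-0.3,0,0,0,0],[0,0,-0.5,0,0,0,0],[0,0,-1,0,0,0,0],[0,0,-1,0,0,0,0],[0,0,-1,0,0,0,0],[0,0,0,0,0,0,0]]]'; python3 -m inch '[[[-1,0,0,0,0,0,0.3],[-1,0,0,0,0,0,0.3],[-1,0,0,0,0,0,0.3],[-1,0,0,0,0,0,0.3],[-1,0,0,0,0,0,0.3],[-1,0,0,0,0,0,0.3],[0,0,0,0,0,0,0.3],[0,0,0,0,0,0,0.3]]]';  python3 - <<'E'
from h import *
a,_=snap('scene','30'); b=tubs(); cv2.imwrite('pics/top30.png',b)
crop(a,160,150,400,290,3,'pics/c40.png'); crop(b,230,90,510,290,2.8,'pics/c41.png')
E
```

```text
time: 54.05
tool_pos: [0.4678, -0.2492, 0.249]
orientation: [[-0.1, 0.995, 0.004], [0.995, 0.1, -0.001], [-0.002, 0.004, -1.0]]
force: [0.3, 1.0, -0.5]
width: 0.0002
time: 55.05
tool_pos: [0.4904, -0.4861, 0.2446]
orientation: [[-0.1, 0.995, -0.002], [0.995, 0.1, 0.003], [0.003, -0.002, -1.0]]
force: [1.2, 0.2, 0.5]
width: 0.0255
tub bbox [321, 182, 21, 21, 265] tbl [ 0.6214 -0.0697  0.07  ] [ 0.6213 -0.0697  0.07  ] crate [ 0.6152 -0.0663  0.134 ]
tub bbox [284, 203, 22, 21, 266] tbl [0.5679 0.0212 0.07  ] [0.567  0.0211 0.07  ] crate [0.5648 0.0193 0.134 ]
tub bbox [325, 222, 22, 21, 266] tbl [ 0.5215 -0.0814  0.07  ] [ 0.5208 -0.0812  0.07  ] crate [ 0.5211 -0.0773  0.134 ]
tub bbox [281, 234, 21, 21, 270] tbl [0.4908 0.0289 0.07  ] [0.4912 0.0292 0.07  ] crate [0.4922 0.0266 0.134 ]
```

View pics/c40.png

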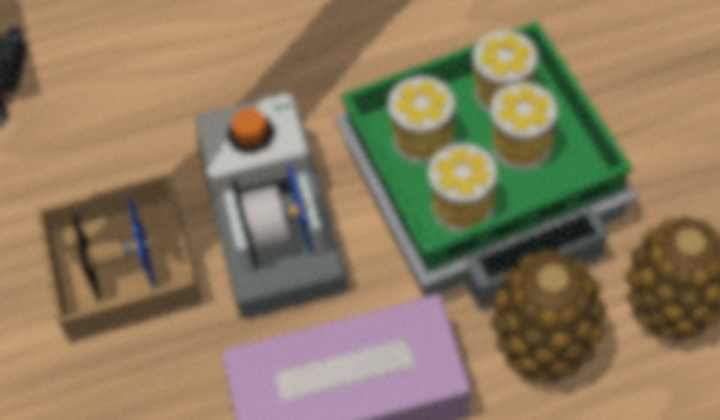

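View pics/c41.png

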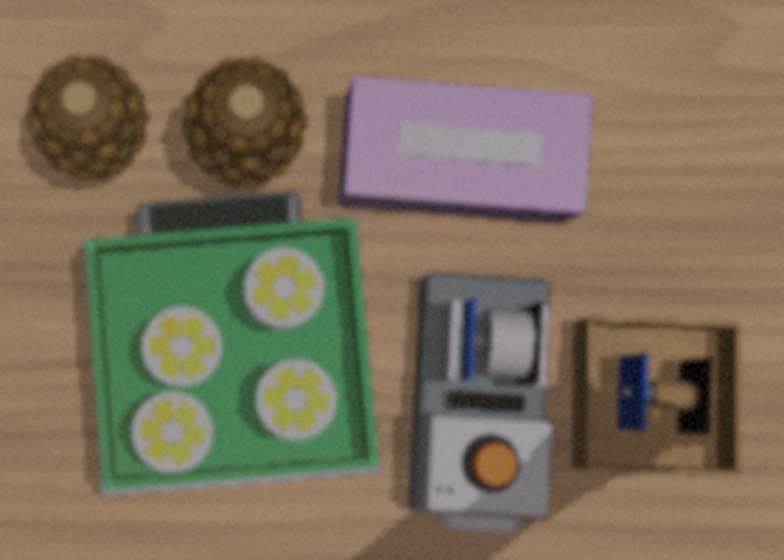

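```bash
python3 - <<'E'
from h import *
for n,box in (("top",(390,190,404,230)),("scene",(250,195,272,240))):
    for t in ("0","30"):
        im=cv2.imread(f"pics/{n}{t}.png"); x0,y0,x1,y1=box
        h=cv2.cvtColor(im,cv2.COLOR_BGR2HSV); m=cv2.inRange(h,(105,120,40),(128,255,255))[y0:y1,x0:x1]
        v,u=np.nonzero(m); print(n,t,len(u),u.mean()+x0,v.mean()+y0,u.min()+x0,u.max()+x0,v.min()+y0,v.max()+y0)
E
```

```text
top 0 66 397.27272727272725 211.37878787878788 396 399 198 224
top 30 74 397.5405405405405 210.32432432432432 396 399 197 224
scene 0 20 257.55 212.8 256 261 208 225
scene 30 24 258.1666666666667 215.29166666666666 256 261 208 225
```

```bash
python3 -c "
from cell import bot
print(bot.close_job())"
```

```text
the job is handed in; nothing more can be done
None
```

The job is done as asked and was handed in at about 55 s of the 210 s allowed; the hand-in reported no verdict.

- **Spindles:** The spent spindle stands in the returns box. The fresh one is sprung out between the end cups; its blue flange is within about 1 px (2–3 mm) of where the spent one's sat in the top view. The scene-view mask was too sparse to compare finely, but its extents are the same. I did not see the pins in the sockets directly.
- **Tubs:** All four stand upright in the green crate. After I placed the second one, it was knocked about 4 cm inside the crate, so I put the fourth in the free near-left corner. The last picture shows all four upright, with gaps.
- **Print key:** I held it at the first click for more than 1.6 s at 5–6 N, without movement. Then I pressed it to the bottom, about 6 mm further. The force rose to 27 N there with no more travel, before I let go. The key is up again.
- **Bystanders:** The pineapples and the tissue box look untouched in the final pictures, and the arm ended clear of everything.

No check failed. The camera estimates of the fresh spindle's position in the gripper differed by 1–4 mm. I averaged them and set the insertion height by touching the printer deck.

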